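# Put the muddler away in the bar chest

## Robot

A 7-joint arm with a two-finger parallel gripper is mounted at the origin on the work surface. World frame = base frame: x ahead of the robot, y to its left, z up, the work surface at z = 0. Lengths are in m, angles in rad, forces in N, time in s.
With the tool pointing down it reaches from about 0.4 to 0.85 m from the base axis. Payload 10.4 kg.
Tool frame: the origin (TCP) lies midway between the tips of the shut fingers; the grasp point (between the pads) lies 19 mm behind it; z points along the fingers, y is the line along which they close (so a half turn about z gives the same grasp; the last joint's range is limited). The gripper opens to 85 mm and grips with 20 to 120 N. Pads are 22 mm wide; open, the fingers measure 114 mm over their backs; the gripper's body (76 mm by 85 mm) begins 54 mm behind the grasp point. The pads swing forward as they close: fully open they stand 13 mm farther back than shut.
Start: joints at [-1.273, 0.332, -0.065, 1.46, 0.022, 1.35, -0.088], TCP at [0.197, 0.593, 0.231] pointing down, gripper open.
Joint ranges: [-2.6, 2.6], [-0.5, 2.12], [-1.47, 1.34], [0.16, 2.42], [-1.27, 4.41], [0.06, 2.06], [-2.6, 2.6]. Speed limits (rad/s): [2.22, 2.22, 2.79, 2.79, 3.14, 3.14, 3.14].

## Interface

Orientations are given as a unit quaternion [w, x, y, z].
In Python, from rig import status, imaging, hand_in gives the robot as it stands.
- The arm moves only by the tool play_rows, never from a script. Its argument "series" is a list of rows, each an object of numbers: "gripper": the opening in per cent of the stroke, from 0 (shut) to 100 (fully open); "x", "y", "z": the shift along the world's x, y, z in mm; "wx", "wy", "wz": the turn, a rotation vector about the world's x, y, z in rad. In form: [{"gripper": .., "x": .., "y": .., "z": .., "wx": .., "wy": .., "wz": ..}, ...]. A call has exactly 5 rows; each row shifts and turns the commanded pose from where the row before left it; what a row does not reach is not made up. A row lasts 1/8 s, in which the tool goes at most 62.5 mm and 10.7 degrees, less where a joint would pass 70% of its speed; a pose out of reach is approached as far as the arm can. A call is refused whole if a number of a shift passes 62.5 or a number of a turn 0.188, either way. A call with a gripper value outside its range is refused whole. The fingers move at their own pace and stop on an object; the grip force is fixed at half the most. Time passes only in rows, so rows that do not move let the fingers close, or fill a call up. It gives the time, the measured TCP pose, the force, the opening and the grip force at its end, in the units of the state.
- status.sense(): the state, without advancing time (a new reading comes with each control period).
- imaging.get_image(name): name is "scene" or "top"; returns the picture (420x560x3 uint8, red, green, blue); there is no depth.
- imaging.camera_params(name): a dict with "fovy" (degrees; the focal length in pixels is half the picture's height over the tangent of half this angle, whatever the lens; pixels are square), "cx", "cy" (the principal point, pixels), "position" and "rotation" of the camera in the world. Camera axes: x right, y down, z forward; pixel columns grow to the right and rows downward; lengths in m; the calibration is good to about 2 mm. A picture is of the moment at which its call begins. camera_params takes no time and is no camera call.
- hand_in(): hands the job in; it is judged then, once.
The state is a dict: "t": time; "joints": joint angles; "joint_vel": joint speeds; "effort": joint torques, N m; "tool_pos": TCP position; "orientation": TCP orientation; "wrist_force": force on the tool from outside, world axes, zero at the start; "moment": the same for the moment, N m; "gripper_width": finger opening in m; "grip_force": force on a finger pad.
Only numpy, scipy, OpenCV 4.12 (cv2) and the standard library are available. Lean on these libraries where they do the work, as an engineer would, in place of code of your own. Each camera call takes 0.05 s, during which the arm holds its last target. There are 200 camera calls.

## Task

Raise the lid of the bar chest and push the knee of its folding stay through straight to its stop, so that the lid stands locked open by itself; then take the bamboo muddler from its marble cradle and snap it down, midway along, into the two spring clips in the chest. With the muddler clipped and let go, break the stay's knee and lower the lid gently until it is fully shut, never letting it fall, and leave the bottle, tumblers and jigger standing where they are.

Things in the scene. Friction and masses are not known exactly. Their poses are not given: they have to be found in the camera images.
- chest: fixed wooden bar chest, 200 mm deep (x) x 300 wide (y) x 110 high, walls and floor 10 mm, open under its lid. Origin: centre of its underside; x to the back, y to its left, z up; turned a little about z. The lid's hinge line is its far top edge (x = +100, z = 110 mm). The folding stay is inside at the left, the clips on the floor
- lid (a joint): lid angle, rad: 0 shut, grows as the front rises; 1.257 with the stay straight (its highest), about 1.25 locked. Lid 200 x 300 x 12 mm, about 0.45 kg. The stay's knee is stiff: from about 1.13 rad up the lid stays where it is left, below that it may fall if let go
- lid_bar (a point): middle of the lid's round brass pull bar: 12 mm diameter, along the chest's y, posts 104 mm apart, 46 mm ahead of the lid's front edge, 246 mm from the hinge line and 6 mm above the lid's underside. Shut, it is 116 mm above the table. Pinch it from above, one finger before and one behind; it can turn between the fingers as the lid swings
- stay_knee (a joint): knee angle of the brass folding stay, rad: 0 folded (lid shut), 2.98 straight, 3.12 at its stop past straight (locked, held there by the lid's weight). Two 75 mm links in the plane y = +120 mm of the chest. Unlocked, the knee points to the chest's front: push it backward and slightly down through straight to lock, pull it forward and slightly up to break; 3 to 7 N at the knob
- knee_knob (a point): middle of the red knob on the knee pin, 14 mm diameter, 34 mm long along the chest's y, on the stay's side toward the chest's middle. Stay straight: at x = +15, y = +99, z = 162 mm in the chest's frame, under the leaning lid, so reach it with the gripper leaning to the chest's front. It swings in a circle of 75 mm about the lower pin
- stay_pin (a point): lower pin of the stay, fixed to the chest at x = -18, y = +120, z = 95 mm of its frame
- muddler: bamboo muddler, loose, about 80 g, 180 mm long, shaft 20 mm diameter, with a 28 mm head over the last 30 mm of its +y end. Origin: on its axis, 85 mm from the plain end, midway between the cradle's posts; y along the shaft. Lies level, axis 41 mm above the table. Either way round fits the clips
- cradle: fixed white marble cradle for the muddler: base 50 x 130 x 8 mm, two notched posts 14 mm thick at y = -42 and +42 mm. Origin: centre of its underside; y along the muddler
- clips (a point): where the muddler's origin belongs, 73 mm above the table, axes as the chest's (there at x = -37, y = -35 mm). Two steel spring clips, 14 mm thick, stand 50 mm to either side along y and open upward; lips 15 mm apart end 14 mm above this point, flares 23 mm. The muddler snaps down past the lips with 5 to 20 N onto saddles. Between the clips the floor is free, 63 mm below
- bottle: empty green glass rum bottle, 74 mm diameter, 280 mm tall, standing; origin: centre of its underside. Leave alone
- tumbler_a: clear glass tumbler, 78 mm diameter, 90 mm tall; origin: centre of its underside. Leave alone
- tumbler_b: the same as tumbler_a. Leave alone
- jigger: stainless steel double jigger, 42 mm diameter, 75 mm tall, standing on a white ceramic coaster of 100 mm; origin: centre of its underside. Leave alone
Things that resemble listed ones, but are neither listed nor needed, are in the scene too. Of the things shaped like the muddler, the wooden one is meant.

How it is judged:
On the way, in this order (a step that is already met when the one before it is completed fails the run):
1. the lid stands open by itself on its locked stay, the fingers off the chest (value of joint stay_knee above 3.06 rad and value of joint lid above 1.15 rad and contact force between the fingers and chest below 0.5 N), for 0.3 s.
2. the muddler is snapped into both clips and let go, the stay still locked (value of joint stay_knee above 3.06 rad and value of joint lid above 1.15 rad and x of muddler in the frame of clips between -0.004 and 0.004 m and z of muddler in the frame of clips between -0.004 and 0.004 m and y of muddler in the frame of clips between -0.012 and 0.012 m and angle between the y axis of muddler and the y axis of chest, either way round below 0.08 rad and contact force between the fingers and muddler below 0.5 N), for 0.2 s.
3. the knee is broken while the lid is still up (value of joint stay_knee below 2.85 rad and value of joint lid above 0.9 rad), for 0.1 s.
At the end, for the whole second after the job is handed in: The lid is shut (within 0.03 rad) and the muddler still lies in both clips: its origin within 4 mm of the clips' point across and in height, 12 mm along, its axis within 0.08 rad of the clips' line, at rest; nothing is held (value of joint lid below 0.03 rad and linear speed of muddler below 0.02 m/s and x of muddler in the frame of clips between -0.004 and 0.004 m and z of muddler in the frame of clips between -0.004 and 0.004 m and y of muddler in the frame of clips between -0.012 and 0.012 m and angle between the y axis of muddler and the y axis of chest, either way round below 0.08 rad); the robot touches nothing.
It fails at once if the lid is let fall or slammed (it closes faster than 2 rad/s) (velocity of joint lid below -2 rad/s).
It fails at once if the rum bottle is moved more than 25 mm or tipped (distance of bottle from where it was at the start of the episode above 0.025 m or angle between bottle's own z axis and vertical above 0.3 rad).
It fails at once if the first tumbler is moved more than 25 mm or tipped (distance of tumbler_a from where it was at the start of the episode above 0.025 m or angle between tumbler_a's own z axis and vertical above 0.3 rad).
It fails at once if the second tumbler is moved more than 25 mm or tipped (distance of tumbler_b from where it was at the start of the episode above 0.025 m or angle between tumbler_b's own z axis and vertical above 0.3 rad).
It fails at once if the jigger is moved more than 25 mm or tipped (distance of jigger from where it was at the start of the episode above 0.025 m or angle between jigger's own z axis and vertical above 0.3 rad).
It also fails if it takes over 72 s, if anything falls off the work surface, if the arm or the gripper's body presses on something with over 40 N, if the wrist force passes 120 N, or if a joint passes its speed limit or range.

## Working session

There is one attempt and no reset: what is moved stays moved. The work goes in short steps, Python scripts to look and compute and a tool call to move; the robot and the scene stay as the last step left them, time stands still between calls to the robot, and variables do not carry over. Pictures are saved under pics/ and viewed, at most 10 in all, crops included, and the job is handed in when it is done.

Besides the shell and the picture viewer there is one more tool, called after "Call:" in YAML: its name, and indented under it one key for each argument. play_rows: Moves the arm, as the interface text tells. Its arguments: {"type":"object","properties":{"series":{"type":"array"}},"required":["series"]}

```bash
ls; mkdir -p pics; python3 - <<'E'
from rig import status, imaging
import cv2
print(status.sense())
for n in("scene","top"):
    print(n,imaging.camera_params(n))
    cv2.imwrite(f"pics/{n}0.png",cv2.resize(imaging.get_image(n)[:,:,::-1],(800,600),interpolation=cv2.INTER_CUBIC))
E
```

```text
pics
{'t': 0.0, 'joints': array([-1.2725921 ,  0.33285604, -0.06471772,  1.4609481 ,  0.02161842,
        1.34991212, -0.08850213]), 'joint_vel': array([ 9.77600673e-04,  1.54628403e-04,  8.86193984e-05, -9.82779877e-04,
       -3.73785081e-04, -2.13925819e-04,  1.76837534e-03]), 'effort': array([-8.23384113e-06, -6.25442576e+01,  4.92777850e-02, -3.91605377e+01,
        1.62252586e-02,  9.99654498e-03,  4.15585816e-05]), 'tool_pos': array([0.19696201, 0.59275029, 0.23052264]), 'orientation': array([-7.44645088e-05,  1.59695484e-01,  9.87166067e-01, -7.09736789e-04]), 'wrist_force': array([-0.63125183, -0.85521242,  0.20297675]), 'moment': array([-0.02914448,  0.04683728,  0.02281531]), 'grip_force': 0.0, 'gripper_width': 0.08538589421124473}
scene {'fovy': 52.1971856684779, 'cx': 281.2748705617581, 'cy': 209.79822776102966, 'position': array([ 0.93622298, -0.73286487,  0.9727969 ]), 'rotation': array([-0.36404179,  0.89897393,  0.22737892, -0.0872827 ])}
top {'fovy': 52.638414124145825, 'cx': 281.03750641375905, 'cy': 209.49384766390355, 'position': array([0.4582644 , 0.01351767, 1.13100875]), 'rotation': array([ 0.02183173, -0.69929787,  0.71377291, -0.0321573 ])}
```

View pics/scene0.png

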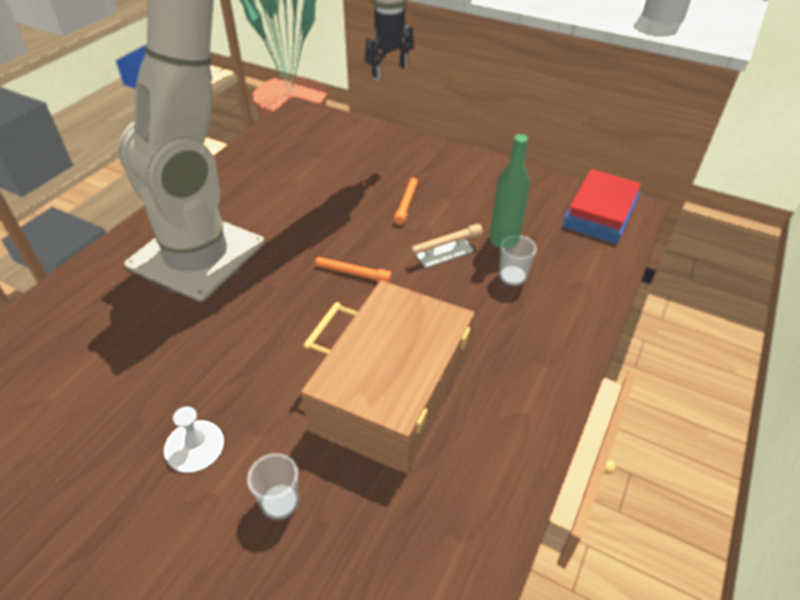

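View pics/top0.png

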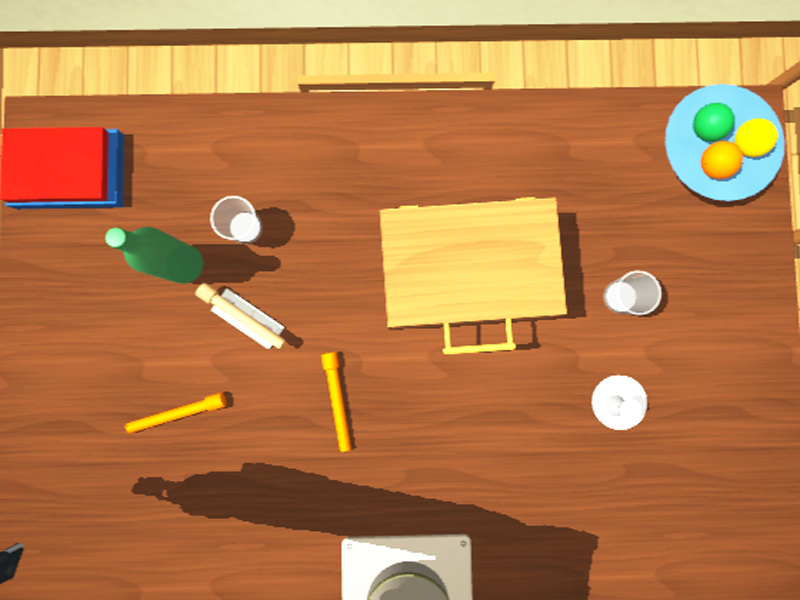

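```bash
cat > h.py <<'E'
import numpy as np, cv2
from scipy.spatial.transform import Rotation as R
from scipy.optimize import least_squares
from rig import status, imaging
P={}
for n in("scene","top"):
    c=imaging.camera_params(n); q=np.array(c["rotation"])
    P[n]=(210/np.tan(np.radians(c["fovy"]/2)),c["cx"],c["cy"],np.array(c["position"]),R.from_quat(q[[1,2,3,0]]).as_matrix())
def proj(n,X):
    f,cx,cy,p,M=P[n]; X=(np.atleast_2d(X)-p)@M
    return np.c_[f*X[:,0]/X[:,2]+cx,f*X[:,1]/X[:,2]+cy]
def unproj(n,uv,z):
    f,cx,cy,p,M=P[n]; uv=np.atleast_2d(uv)
    d=np.c_[(uv[:,0]-cx)/f,(uv[:,1]-cy)/f,np.ones(len(uv))]@M.T
    return p+d*((z-p[2])/d[:,2])[:,None]
def crop(n,box,s,img=None):
    im=imaging.get_image(n) if img is None else img
    x0,y0,x1,y1=box
    return cv2.resize(im[y0:y1,x0:x1,::-1],None,fx=s,fy=s,interpolation=cv2.INTER_CUBIC)
E
python3 - <<'E'
from h import *
print(unproj("top",[[266,147],[389,138.6],[397,220],[272,229]],.122))
t=imaging.get_image("top");s=imaging.get_image("scene")
cv2.imwrite("pics/c1.png",crop("top",(255,130,410,250),5,t))
a=crop("top",(130,190,220,250),5,t); b=crop("scene",(275,145,365,195),5,s)
w=np.zeros((560,450,3),np.uint8); w[:300]=a; w[305:555]=b
cv2.imwrite("pics/c2.png",w)
cv2.imwrite("pics/c3.png",crop("scene",(205,190,340,335),4,s))
E
```

```text
[[ 0.68706016  0.03102111  0.122     ]
 [ 0.70237653 -0.26727605  0.122     ]
 [ 0.5046357  -0.27844672  0.122     ]
 [ 0.48930299  0.02039648  0.122     ]]
```

View pics/c1.png

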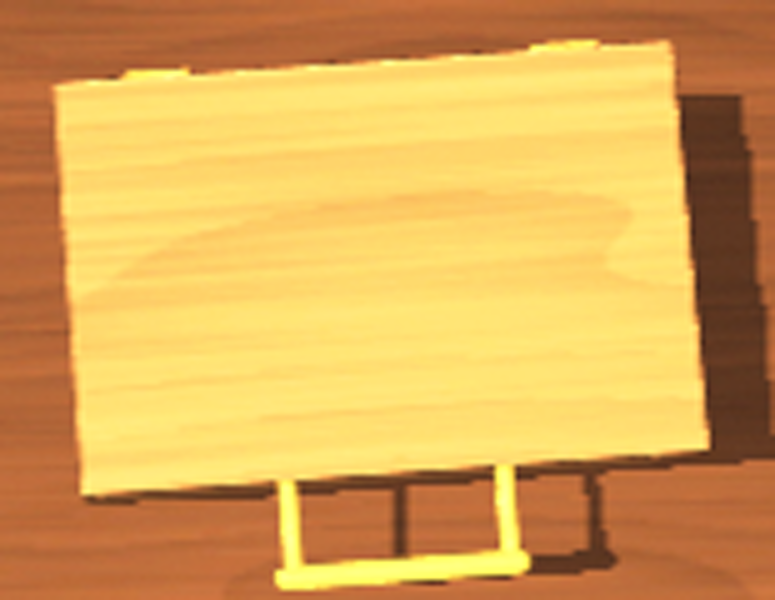

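View pics/c2.png

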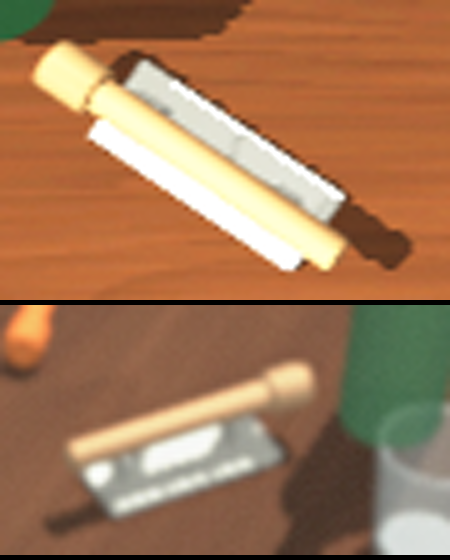

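View pics/c3.png

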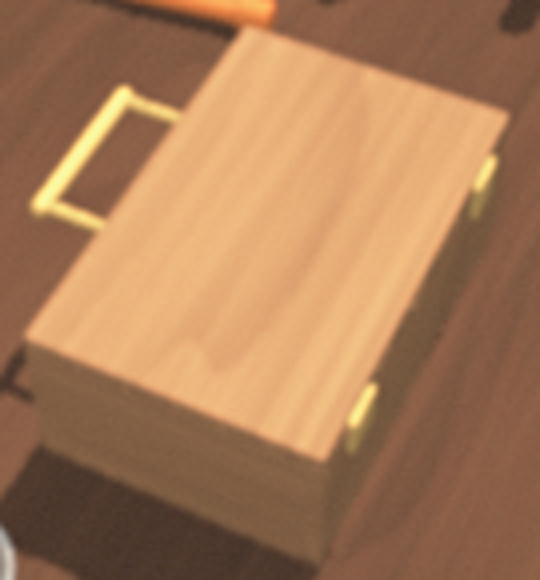

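The top crop shows lid corners at (55,86), (672,41), (709,449), (82,495) and the muddler's head at upper left (47,60), plain end at (335,255). The scene crop shows lid corners at (247,27), (509,115), (325,460), (28,338), and the muddler from (73,448) to (310,380).

```bash
cat >> h.py <<'E'
def px(p,s,o): return (np.array(p,float)+.5)/s-.5+np.array(o)
E
python3 - <<'E'
from h import *
L=np.array([[.1,.15,.122],[.1,-.15,.122],[-.1,-.15,.122],[-.1,.15,.122],[-.146,0,.116]])
t=px([[55,86],[672,41],[709,449],[82,495],[402,571]],5,(255,130))
s=px([[509,115],[325,460],[28,338],[247,27],[80,149]],4,(205,190))
def W(q,L):
    c,d=np.cos(q[2]),np.sin(q[2]); return np.c_[q[0]+c*L[:,0]-d*L[:,1],q[1]+d*L[:,0]+c*L[:,1],L[:,2]]
for m in("ts","t","s"):
    f=lambda q:np.concatenate(([(proj("top",W(q,L))-t).ravel()] if "t" in m else [])+([(proj("scene",W(q,L))-s).ravel()] if "s" in m else []))
    r=least_squares(f,[.6,-.12,0]); print(m,r.x,np.abs(r.fun).max(),r.fun.round(1))
# muddler
L2=np.array([[0,.095,.041],[0,-.085,.041]])
t2=px([[47,60],[335,255]],5,(130,190)); s2=px([[310,380-305],[73,448-305]],5,(275,145))
for m in("ts","t","s"):
    f=lambda q:np.concatenate(([(proj("top",W(q,L2))-t2).ravel()] if "t" in m else [])+([(proj("scene",W(q,L2))-s2).ravel()] if "s" in m else []))
    r=least_squares(f,[.53,.3,.8]); print(m,r.x,r.fun.round(1))
# others
print(unproj("top",np.array([[618,402],[238,225],[195,262],[625,295]])*.7,0))
E
```

```text
ts [ 0.5977946  -0.1219251   0.05341041] 1.5345085247178645 [-0.5 -0.8 -0.4 -0.5 -0.   0.1  0.1  0.2  0.2 -0.4 -0.  -0.6 -0.3  0.5
 -1.5 -0.2 -0.5 -0.8  0.7  0.4]
t [ 0.59705996 -0.12227015  0.05159761] 0.6590793142992482 [-0.3 -0.7 -0.2 -0.1  0.1  0.5  0.2  0.4  0.2 -0.1]
s [ 0.59864506 -0.12161946  0.05529019] 1.1095389622275889 [ 0.2 -0.6  0.3  0.5 -1.1 -0.1 -0.3 -0.8  1.   0.5]
ts [ 0.51497739  0.28471111 -0.62308277] [-0.4 -0.5 -0.7  0.3 -0.6  0.1 -0.3  1.6]
t [ 0.51476435  0.28334065 -0.61145607] [-0.1 -0.1  0.1  0.1]
s [ 0.5141719   0.28946244 -0.65719871] [ 0.2 -0.2 -0.2  0.2]
[[ 0.34549647 -0.40162609  0.        ]
 [ 0.69088239  0.30063336  0.        ]
 [ 0.62226425  0.38079078  0.        ]
 [ 0.54431736 -0.42450864  0.        ]]
```

Call:
play_rows:
  series:
    - {"gripper":45,"x":25,"y":-48,"z":0,"wx":0,"wy":0,"wz":-0.08}
    - {"gripper":45,"x":25,"y":-48,"z":0,"wx":0,"wy":0,"wz":-0.08}
    - {"gripper":45,"x":25,"y":-48,"z":0,"wx":0,"wy":0,"wz":-0.08}
    - {"gripper":45,"x":25,"y":-48,"z":0,"wx":0,"wy":0,"wz":-0.08}
    - {"gripper":45,"x":25,"y":-48,"z":0,"wx":0,"wy":0,"wz":-0.08}

```text
t: 0.82
tool_pos: [0.3227, 0.3514, 0.2313]
orientation: [-0.0, 0.354, 0.935, 0.0]
wrist_force: [0.5, 0.2, -0.3]
gripper_width: 0.0386
grip_force: 0.0
```

Call:
play_rows:
  series:
    - {"gripper":45,"x":25,"y":-48,"z":0,"wx":0,"wy":0,"wz":-0.08}
    - {"gripper":45,"x":25,"y":-48,"z":0,"wx":0,"wy":0,"wz":-0.08}
    - {"gripper":45,"x":25,"y":-48,"z":0,"wx":0,"wy":0,"wz":-0.08}
    - {"gripper":45,"x":25,"y":-48,"z":0,"wx":0,"wy":0,"wz":-0.08}
    - {"gripper":45,"x":25,"y":-48,"z":0,"wx":0,"wy":0,"wz":-0.08}

```text
t: 1.45
tool_pos: [0.4476, 0.1115, 0.2315]
orientation: [0.0, 0.533, 0.846, 0.0]
wrist_force: [1.6, 0.7, -0.2]
gripper_width: 0.0383
grip_force: 0.0
```

Call:
play_rows:
  series:
    - {"gripper":45,"x":0,"y":-48,"z":0,"wx":0,"wy":0,"wz":-0.08}
    - {"gripper":45,"x":0,"y":-48,"z":0,"wx":0,"wy":0,"wz":-0.08}
    - {"gripper":45,"x":0,"y":-48,"z":0,"wx":0,"wy":0,"wz":-0.08}
    - {"gripper":45,"x":0,"y":-48,"z":0,"wx":0,"wy":0,"wz":-0.08}
    - {"gripper":45,"x":0,"y":-48,"z":0,"wx":0,"wy":0,"wz":-0.08}

```text
t: 2.08
tool_pos: [0.4468, -0.1284, 0.2314]
orientation: [0.0, 0.69, 0.724, 0.0]
wrist_force: [1.0, -0.2, -0.4]
gripper_width: 0.0385
grip_force: 0.0
```

Call:
play_rows:
  series:
    - {"gripper":45,"x":5,"y":-1,"z":-45,"wx":0,"wy":0,"wz":0.005}
    - {"gripper":45,"x":0,"y":0,"z":-45,"wx":0,"wy":0,"wz":0}
    - {"gripper":45,"x":0,"y":0,"z":-44,"wx":0,"wy":0,"wz":0}
    - {"gripper":0,"x":0,"y":0,"z":0,"wx":0,"wy":0,"wz":0}
    - {"gripper":0,"x":0,"y":0,"z":0,"wx":0,"wy":0,"wz":0}

```text
t: 2.7
tool_pos: [0.4519, -0.1281, 0.0984]
orientation: [-0.0, 0.687, 0.726, -0.0]
wrist_force: [-3.7, -0.6, -3.3]
gripper_width: 0.0103
grip_force: 58.3
```

```bash
python3 - <<'E'
from h import *
s=status.sense();print(s["tool_pos"],s["gripper_width"],s["grip_force"],s["wrist_force"])
c,d=np.cos(.053),np.sin(.053)
def bar(t):
    x=.1-.246*np.cos(t)+.006*np.sin(t); z=.11+.246*np.sin(t)+.006*np.cos(t); return np.array([c*x,d*x,z])
T=np.linspace(0,1.24,16)
B=np.array([bar(t) for t in T]); print((np.diff(B,axis=0)*1e3).round(0).tolist()); print(B[-1]-B[0])
E
```

```text
[ 0.45188371 -0.12806177  0.09838852] 0.01033232676414577 58.34886610507965 [-3.72904039 -0.59941689 -3.26067187]
[[1.0, 0.0, 20.0], [3.0, 0.0, 20.0], [5.0, 0.0, 20.0], [6.0, 0.0, 19.0], [8.0, 0.0, 19.0], [9.0, 0.0, 18.0], [11.0, 1.0, 17.0], [12.0, 1.0, 16.0], [13.0, 1.0, 15.0], [15.0, 1.0, 14.0], [16.0, 1.0, 13.0], [17.0, 1.0, 11.0], [18.0, 1.0, 10.0], [18.0, 1.0, 8.0], [19.0, 1.0, 7.0]]
[0.17153362 0.0090998  0.22861164]
```

Call:
play_rows:
  series:
    - {"gripper":0,"x":1,"y":0,"z":20,"wx":0,"wy":0,"wz":0}
    - {"gripper":0,"x":3,"y":0,"z":20,"wx":0,"wy":0,"wz":0}
    - {"gripper":0,"x":5,"y":0,"z":20,"wx":0,"wy":0,"wz":0}
    - {"gripper":0,"x":6,"y":0,"z":19,"wx":0,"wy":0,"wz":0}
    - {"gripper":0,"x":8,"y":1,"z":19,"wx":0,"wy":0,"wz":0}

```text
t: 3.32
tool_pos: [0.4744, -0.1268, 0.1974]
orientation: [-0.0, 0.688, 0.726, 0.0]
wrist_force: [-1.0, -0.3, -3.6]
gripper_width: 0.0102
grip_force: 58.3
```

Call:
play_rows:
  series:
    - {"gripper":0,"x":9,"y":0,"z":18,"wx":0,"wy":0,"wz":0}
    - {"gripper":0,"x":11,"y":1,"z":17,"wx":0,"wy":0,"wz":0}
    - {"gripper":0,"x":12,"y":1,"z":16,"wx":0,"wy":0,"wz":0}
    - {"gripper":0,"x":13,"y":1,"z":15,"wx":0,"wy":0,"wz":0}
    - {"gripper":0,"x":15,"y":1,"z":14,"wx":0,"wy":0,"wz":0}

```text
t: 3.95
tool_pos: [0.5328, -0.1238, 0.2787]
orientation: [-0.002, 0.688, 0.726, -0.001]
wrist_force: [-18.4, -0.6, 13.5]
gripper_width: 0.0097
grip_force: 58.9
```

Call:
play_rows:
  series:
    - {"gripper":0,"x":16,"y":1,"z":13,"wx":0,"wy":0,"wz":0}
    - {"gripper":0,"x":17,"y":1,"z":11,"wx":0,"wy":0,"wz":0}
    - {"gripper":0,"x":18,"y":1,"z":10,"wx":0,"wy":0,"wz":0}
    - {"gripper":0,"x":18,"y":1,"z":9,"wx":0,"wy":0,"wz":0}
    - {"gripper":0,"x":18,"y":1,"z":7,"wx":0,"wy":0,"wz":0}

```text
t: 4.58
tool_pos: [0.6216, -0.1192, 0.3297]
orientation: [0.001, 0.688, 0.726, 0.0]
wrist_force: [-9.2, -2.0, 6.3]
gripper_width: 0.0098
grip_force: 60.6
```

```bash
cat >> h.py <<'E'
C0=np.array([.5975,-.122,0]); YAW=.053
RZ=R.from_euler("z",YAW).as_matrix()
def cw(p): return C0+RZ@np.array(p)   # chest->world, m
pin=np.array([-.018,.095])
def knee(t,side=-1):
    a=t+(np.arctan2(.119,.052)-1.257); A=np.array([.1,.11])+.1299*np.array([-np.cos(a),np.sin(a)])
    v=A-pin; d=min(np.linalg.norm(v),.15); u=v/np.linalg.norm(v); h=np.sqrt(.075**2-d*d/4)
    return pin+u*d/2+side*h*np.array([u[1],-u[0]]), h
def tcp(xz,lean,y=.097,back=0):
    k=np.array([xz[0],y,xz[1]])+(.019-back)*np.array([np.sin(lean),0,-np.cos(lean)])
    return cw(k)
E
python3 - <<'E'
from h import *
for t in(1.2,1.22,1.235,1.245,1.257):
    k,h=knee(t); print(t,k,h,2.98-2*np.arcsin(h/.075))
k,h=knee(1.235)
print("lock",knee(1.25,1)[0])
for b in(.12,.06,0): print(b,tcp(k,.6,back=b))
print("locked tcp",tcp([.0198,.1599],.6))
E
```

```text
1.2 [-0.00797864  0.16932747] 0.021543108273153658 2.3973086646029858
1.22 [-0.00335144  0.16855555] 0.01783414832736007 2.4998228858088933
1.235 [0.00067714 0.16763721] 0.014417848148974451 2.5931157000475036
1.245 [0.0038562  0.16674473] 0.011581255816112499 2.669925820643296
1.257 [0.00895274 0.16498964] 0.0067326476738620595 2.8002207193087987
lock [0.02343774 0.15751331]
0.12 [ 0.53608879 -0.02812145  0.25099611]
0.06 [ 0.56991976 -0.02632673  0.20147597]
0 [ 0.60375074 -0.024532    0.15195583]
locked tcp [ 0.62284675 -0.02351897  0.14421862]
```

Call:
play_rows:
  series:
    - {"gripper":45,"x":0,"y":0,"z":0,"wx":0,"wy":0,"wz":0}
    - {"gripper":45,"x":0,"y":0,"z":0,"wx":0,"wy":0,"wz":0}
    - {"gripper":45,"x":0,"y":0,"z":30,"wx":0,"wy":0,"wz":0}
    - {"gripper":45,"x":0,"y":0,"z":40,"wx":0,"wy":0,"wz":0}
    - {"gripper":45,"x":-20,"y":0,"z":10,"wx":0,"wy":0,"wz":0}

```text
t: 5.2
tool_pos: [0.6024, -0.1179, 0.408]
orientation: [0.002, 0.687, 0.726, 0.001]
wrist_force: [-0.3, 0.3, 1.1]
gripper_width: 0.0386
grip_force: 0.0
```

Call:
play_rows:
  series:
    - {"gripper":45,"x":-50,"y":18,"z":0,"wx":0.008,"wy":-0.15,"wz":0}
    - {"gripper":45,"x":-40,"y":18,"z":-25,"wx":0.008,"wy":-0.15,"wz":0}
    - {"gripper":45,"x":0,"y":18,"z":-40,"wx":0.008,"wy":-0.15,"wz":0}
    - {"gripper":45,"x":0,"y":18,"z":-40,"wx":0.008,"wy":-0.15,"wz":0}
    - {"gripper":45,"x":0,"y":18,"z":-20,"wx":0,"wy":0,"wz":0}

```text
t: 5.82
tool_pos: [0.537, -0.0425, 0.2913]
orientation: [0.169, 0.672, 0.699, 0.175]
wrist_force: [-0.3, -0.3, 1.5]
gripper_width: 0.0385
grip_force: 0.0
```

```bash
python3 - <<'E'
from h import *
t=imaging.get_image("top");s=imaging.get_image("scene")
a=crop("top",(240,120,420,270),4,t)
cv2.imwrite("pics/d1.png",a)
b=crop("scene",(180,80,380,230),4,s); cv2.imwrite("pics/d2.png",b)
for n,im in(("top",t),("scene",s)): cv2.imwrite(f"/tmp/{n}.png",im[:,:,::-1])
ss=status.sense(); print(ss["tool_pos"],ss["orientation"])
for th in (1.15,1.2,1.235,1.25):
    x=.1-.246*np.cos(th)+.006*np.sin(th); z=.11+.246*np.sin(th)+.006*np.cos(th)
    p=np.array([cw([x,.058,z]),cw([x,-.058,z]),cw([knee(th)[0][0],.082,knee(th)[0][1]])])
    print(th,((proj("top",p)-[240,120])*4).round(0).tolist(),((proj("scene",p)-[180,80])*4).round(0).tolist())
E
```

```text
[ 0.53960038 -0.04174019  0.29383115] [0.1692428  0.67156831 0.69990915 0.17458539]
1.15 [[298.0, 186.0], [541.0, 168.0], [232.0, 280.0]] [[429.0, 348.0], [338.0, 477.0], [408.0, 513.0]]
1.2 [[297.0, 160.0], [542.0, 143.0], [231.0, 263.0]] [[448.0, 348.0], [357.0, 478.0], [422.0, 518.0]]
1.235 [[296.0, 142.0], [541.0, 124.0], [230.0, 249.0]] [[461.0, 348.0], [371.0, 479.0], [434.0, 524.0]]
1.25 [[296.0, 134.0], [541.0, 117.0], [229.0, 240.0]] [[467.0, 349.0], [377.0, 479.0], [441.0, 528.0]]
```

View pics/d1.png

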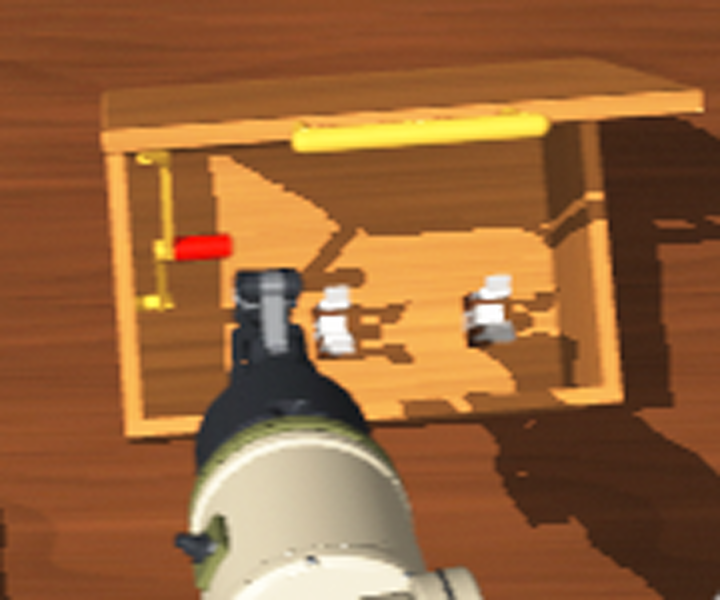

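Call:
play_rows:
  series:
    - {"gripper":45,"x":-8,"y":7,"z":-13,"wx":0.003,"wy":-0.055,"wz":0}
    - {"gripper":45,"x":-7,"y":6,"z":-13,"wx":0.003,"wy":-0.055,"wz":0}
    - {"gripper":45,"x":20,"y":1,"z":-29,"wx":0,"wy":0,"wz":0}
    - {"gripper":45,"x":20,"y":1,"z":-29,"wx":0,"wy":0,"wz":0}
    - {"gripper":45,"x":0,"y":0,"z":0,"wx":0,"wy":0,"wz":0}

```text
t: 6.55
tool_pos: [0.5674, -0.0294, 0.2116]
orientation: [0.207, 0.663, 0.688, 0.212]
wrist_force: [-0.6, 0.6, 0.6]
gripper_width: 0.0386
grip_force: 0.0
```

```bash
cat >> h.py <<'E'
def st():
    s=status.sense(); q=s["orientation"]; M=R.from_quat(q[[1,2,3,0]]).as_matrix()
    zc=RZ.T@M[:,2]; yc=RZ.T@M[:,1]
    print("t %.2f"%s["t"],"tcp",s["tool_pos"].round(4),"lean",np.arctan2(zc[0],-zc[2]).round(3),"zc",zc.round(3),"yc",yc.round(3),"F",s["wrist_force"].round(1),"w",round(s["gripper_width"],4),"g",round(s["grip_force"],1))
    print("grasp pt in chest mm",(RZ.T@(s["tool_pos"]-.019*M[:,2]-C0)*1e3).round(1),"j",s["joints"].round(2))
E
python3 -c "
from h import *
st()"
```

```text
t 6.55 tcp [ 0.5674 -0.0294  0.2116] lean 0.602 zc [ 0.566 -0.012 -0.824] yc [ 0.824 -0.012  0.566] F [-0.6  0.6  0.6] w 0.0386 g 0.0
grasp pt in chest mm [-35.9  94.3 227.3] j [-0.63 -0.24  0.55  2.19  0.26  0.56 -0.2 ]
```

Call:
play_rows:
  series:
    - {"gripper":45,"x":18,"y":2,"z":-30,"wx":0,"wy":0,"wz":0}
    - {"gripper":45,"x":18,"y":2,"z":-30,"wx":0,"wy":0,"wz":0}
    - {"gripper":45,"x":0,"y":0,"z":0,"wx":0,"wy":0,"wz":0}
    - {"gripper":0,"x":0,"y":0,"z":0,"wx":0,"wy":0,"wz":0}
    - {"gripper":0,"x":0,"y":0,"z":0,"wx":0,"wy":0,"wz":0}

```text
t: 7.18
tool_pos: [0.6042, -0.0244, 0.1552]
orientation: [0.208, 0.662, 0.687, 0.216]
wrist_force: [1.0, -0.3, 6.1]
gripper_width: 0.0123
grip_force: 58.4
```

```bash
python3 -c "
from h import *
st()"
```

```text
t 7.17 tcp [ 0.6042 -0.0244  0.1552] lean 0.609 zc [ 0.572 -0.009 -0.82 ] yc [ 0.82  -0.013  0.572] F [ 1.  -0.3  6.1] w 0.0123 g 58.4
grasp pt in chest mm [  1.   97.2 170.8] j [-0.71 -0.05  0.68  2.19  0.06  0.38 -0.04]
```

Call:
play_rows:
  series:
    - {"gripper":0,"x":5,"y":0,"z":-1,"wx":0,"wy":0,"wz":0}
    - {"gripper":0,"x":5,"y":1,"z":-2,"wx":0,"wy":0,"wz":0}
    - {"gripper":0,"x":5,"y":0,"z":-2,"wx":0,"wy":0,"wz":0}
    - {"gripper":0,"x":5,"y":0,"z":-3,"wx":0,"wy":0,"wz":0}
    - {"gripper":0,"x":2,"y":0,"z":-1,"wx":0,"wy":0,"wz":0}

```text
t: 7.8
tool_pos: [0.624, -0.0233, 0.1453]
orientation: [0.205, 0.663, 0.687, 0.215]
wrist_force: [-70.9, 0.7, 67.4]
gripper_width: 0.0114
grip_force: 72.6
```

```bash
python3 -c "
from h import *
st()"
```

```text
t 7.80 tcp [ 0.624  -0.0233  0.1453] lean 0.603 zc [ 0.567 -0.007 -0.824] yc [ 0.823 -0.014  0.567] F [-70.9   0.7  67.4] w 0.0114 g 72.6
grasp pt in chest mm [ 20.9  97.3 160.9] j [-0.71  0.04  0.7   2.15 -0.1   0.36  0.1 ]
```

Call:
play_rows:
  series:
    - {"gripper":45,"x":-1,"y":0,"z":1,"wx":0,"wy":0,"wz":0}
    - {"gripper":45,"x":0,"y":0,"z":0,"wx":0,"wy":0,"wz":0}
    - {"gripper":45,"x":-17,"y":-1,"z":25,"wx":0,"wy":0,"wz":0}
    - {"gripper":45,"x":-28,"y":0,"z":41,"wx":0,"wy":0,"wz":0}
    - {"gripper":45,"x":-34,"y":0,"z":50,"wx":0,"wy":0,"wz":0}

```text
t: 8.43
tool_pos: [0.5435, -0.025, 0.2612]
orientation: [0.207, 0.662, 0.688, 0.213]
wrist_force: [0.9, 1.9, -0.0]
gripper_width: 0.0386
grip_force: 0.0
```

```bash
python3 - <<'E'
from h import *
st()
t=imaging.get_image("top")
cv2.imwrite("pics/e1.png",crop("top",(240,120,420,270),4,t))
for th,k in ((1.257,[.015,.162]),(1.25,[.0198,.1599]),(1.25,knee(1.25)[0])):
    x=.1-.246*np.cos(th)+.006*np.sin(th); z=.11+.246*np.sin(th)+.006*np.cos(th)
    p=np.array([cw([x,.058,z]),cw([x,-.058,z]),cw([k[0],.082,k[1]])])
    print(th,((proj("top",p)-[240,120])*4).round(0).tolist())
E
```

```text
t 8.43 tcp [ 0.5435 -0.025   0.2612] lean 0.604 zc [ 0.568 -0.012 -0.823] yc [ 0.823 -0.012  0.568] F [ 0.9  1.9 -0. ] w 0.0386 g 0.0
grasp pt in chest mm [-59.6 100.  276.8] j [-0.7  -0.39  0.54  2.17  0.39  0.73 -0.32]
1.257 [[296.0, 130.0], [541.0, 113.0], [227.0, 225.0]]
1.25 [[296.0, 134.0], [541.0, 117.0], [226.0, 218.0]]
1.25 [[296.0, 134.0], [541.0, 117.0], [229.0, 240.0]]
```

View pics/e1.png

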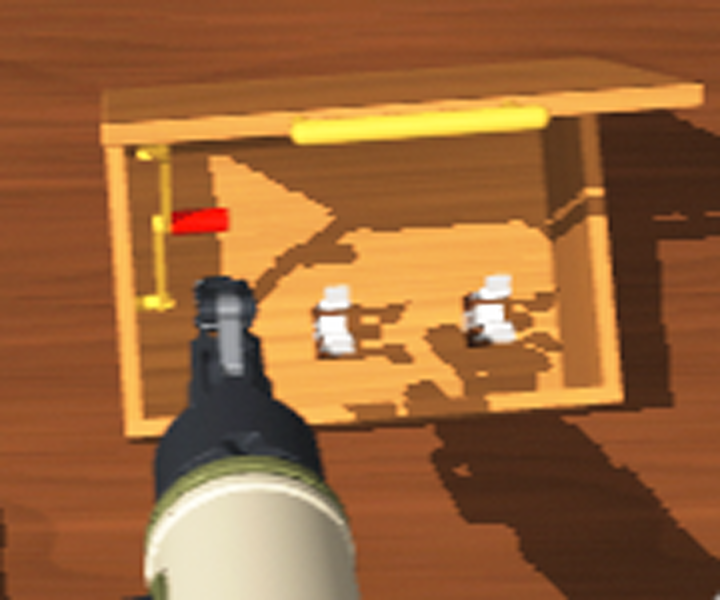

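```bash
python3 - <<'E'
from h import *
st()
for f in("d1","e1"):
    im=cv2.imread(f"pics/{f}.png").astype(int); m=(im[:,:,2]>150)&(im[:,:,1]<60)&(im[:,:,0]<60)
    y,x=np.nonzero(m); print(f,x.mean(),y.mean(),x.min(),x.max(), y[x>x.max()-12].mean(), y[x<x.min()+12].mean(), m.sum())
for k in (knee(1.235)[0],knee(1.225)[0],[.015,.162],[.0198,.1599]):
    print(((proj("top",[cw([k[0],.099,k[1]]),cw([k[0],.082,k[1]])])-[240,120])*4).round(1).tolist())
im=cv2.imread("pics/e1.png").astype(int)
E
```

```text
t 8.47 tcp [ 0.5432 -0.0257  0.2701] lean 0.615 zc [ 0.577 -0.009 -0.817] yc [ 0.817 -0.016  0.577] F [ 1.8 -1.5  5.6] w 0.0385 g 0.0
grasp pt in chest mm [-60.1  99.2 285.6] j [-0.7  -0.4   0.53  2.17  0.39  0.74 -0.32]
d1 201.77769230769232 247.1846153846154 174 229 245.83984375 248.4795081967213 1300
e1 199.1225139220366 220.98329355608593 172 226 219.62548262548262 222.54850746268656 1257
[[200.0, 250.7], [229.6, 248.6]]
[[200.4, 255.3], [230.0, 253.2]]
[[197.7, 227.5], [227.1, 225.4]]
[[197.0, 219.8], [226.3, 217.7]]
```

Call:
play_rows:
  series:
    - {"gripper":45,"x":-6,"y":30,"z":0,"wx":-0.006,"wy":0.12,"wz":0}
    - {"gripper":45,"x":-6,"y":30,"z":0,"wx":-0.006,"wy":0.12,"wz":0}
    - {"gripper":45,"x":-6,"y":30,"z":0,"wx":-0.006,"wy":0.12,"wz":0}
    - {"gripper":45,"x":-6,"y":30,"z":0,"wx":-0.006,"wy":0.12,"wz":0}
    - {"gripper":45,"x":-6,"y":30,"z":0,"wx":-0.006,"wy":0.12,"wz":0}

```text
t: 9.1
tool_pos: [0.5146, 0.1268, 0.2608]
orientation: [0.003, 0.692, 0.721, -0.002]
wrist_force: [1.2, -0.9, 0.1]
gripper_width: 0.0384
grip_force: 0.0
```

Call:
play_rows:
  series:
    - {"gripper":45,"x":0,"y":32,"z":-20,"wx":0,"wy":0,"wz":-0.133}
    - {"gripper":45,"x":0,"y":32,"z":-20,"wx":0,"wy":0,"wz":-0.133}
    - {"gripper":45,"x":0,"y":32,"z":-20,"wx":0,"wy":0,"wz":-0.133}
    - {"gripper":45,"x":0,"y":32,"z":-20,"wx":0,"wy":0,"wz":-0.133}
    - {"gripper":45,"x":0,"y":32,"z":-20,"wx":0,"wy":0,"wz":-0.133}

```text
t: 9.72
tool_pos: [0.5146, 0.2866, 0.1596]
orientation: [0.003, 0.891, 0.454, -0.003]
wrist_force: [0.7, -0.0, -0.4]
gripper_width: 0.0385
grip_force: 0.0
```

```bash
python3 -c "
from h import *
st()
t=imaging.get_image('top')
cv2.imwrite('pics/e2.png',crop('top',(100,150,280,285),4,t))
"
```

```text
t 9.72 tcp [0.5146 0.2866 0.1596] lean -0.002 zc [-0.002 -0.008 -1.   ] yc [ 0.776 -0.63   0.003] F [ 0.7 -0.  -0.4] w 0.0385 g 0.0
grasp pt in chest mm [-61.  412.6 178.6] j [-1.03  0.33  0.54  1.67 -0.17  1.19 -1.08]
```

Call:
play_rows:
  series:
    - {"gripper":45,"x":0,"y":-2,"z":-45,"wx":0,"wy":0,"wz":0.01}
    - {"gripper":45,"x":0,"y":0,"z":-45,"wx":0,"wy":0,"wz":0}
    - {"gripper":45,"x":0,"y":0,"z":-47,"wx":0,"wy":0,"wz":0}
    - {"gripper":0,"x":0,"y":0,"z":0,"wx":0,"wy":0,"wz":0}
    - {"gripper":0,"x":0,"y":0,"z":0,"wx":0,"wy":0,"wz":0}

```text
t: 10.4
tool_pos: [0.5157, 0.2839, 0.0247]
orientation: [0.003, 0.888, 0.46, -0.002]
wrist_force: [1.2, -0.9, 0.3]
gripper_width: 0.0181
grip_force: 58.5
```

```bash
python3 -c "
from h import *
st()"
```

```text
t 10.40 tcp [0.5157 0.2839 0.0247] lean -0.001 zc [-0.001 -0.007 -1.   ] yc [ 0.785 -0.619  0.004] F [ 1.2 -0.9  0.3] w 0.0181 g 58.5
grasp pt in chest mm [-60.2 409.8  43.7] j [-0.98  0.49  0.49  1.78 -0.27  0.94 -0.99]
```

Call:
play_rows:
  series:
    - {"gripper":0,"x":0,"y":0,"z":25,"wx":0,"wy":0,"wz":0}
    - {"gripper":0,"x":0,"y":0,"z":50,"wx":0,"wy":0,"wz":0}
    - {"gripper":0,"x":0,"y":0,"z":50,"wx":0,"wy":0,"wz":0}
    - {"gripper":0,"x":0,"y":-25,"z":40,"wx":0,"wy":0,"wz":0.12}
    - {"gripper":0,"x":0,"y":-25,"z":25,"wx":0,"wy":0,"wz":0.12}

```text
t: 11.02
tool_pos: [0.5159, 0.2331, 0.2179]
orientation: [0.003, 0.825, 0.565, 0.001]
wrist_force: [-0.4, -0.4, -2.0]
gripper_width: 0.0182
grip_force: 58.6
```

Call:
play_rows:
  series:
    - {"gripper":0,"x":9,"y":-30,"z":0,"wx":0,"wy":0,"wz":0.14}
    - {"gripper":0,"x":9,"y":-30,"z":0,"wx":0,"wy":0,"wz":0.14}
    - {"gripper":0,"x":9,"y":-30,"z":0,"wx":0,"wy":0,"wz":0.14}
    - {"gripper":0,"x":9,"y":-50,"z":0,"wx":0,"wy":0,"wz":0}
    - {"gripper":0,"x":9,"y":-50,"z":0,"wx":0,"wy":0,"wz":0}

```text
t: 11.65
tool_pos: [0.5604, 0.0419, 0.2157]
orientation: [0.005, 0.691, 0.723, 0.0]
wrist_force: [1.1, 0.9, -1.0]
gripper_width: 0.0183
grip_force: 58.6
```

Call:
play_rows:
  series:
    - {"gripper":0,"x":2,"y":-48,"z":0,"wx":0.005,"wy":-0.1,"wz":0}
    - {"gripper":0,"x":2,"y":-48,"z":0,"wx":0.005,"wy":-0.1,"wz":0}
    - {"gripper":0,"x":2,"y":-48,"z":0,"wx":0.005,"wy":-0.1,"wz":0}
    - {"gripper":0,"x":0,"y":-48,"z":0,"wx":0,"wy":0,"wz":0}
    - {"gripper":0,"x":0,"y":0,"z":0,"wx":0,"wy":0,"wz":0}

```text
t: 12.28
tool_pos: [0.5652, -0.1535, 0.2157]
orientation: [0.108, 0.686, 0.712, 0.108]
wrist_force: [0.2, 0.3, -0.5]
gripper_width: 0.0184
grip_force: 58.9
```

```bash
python3 - <<'E'
from h import *
st()
t=imaging.get_image("top");s=imaging.get_image("scene")
cv2.imwrite("pics/f1.png",np.hstack([crop("top",(250,120,390,270),4,t)[:, :400],crop("scene",(190,130,290,280),4,s)]))
E
```

```text
t 12.28 tcp [ 0.5652 -0.1535  0.2157] lean 0.307 zc [ 0.303 -0.011 -0.953] yc [ 0.953 -0.014  0.303] F [ 0.2  0.3 -0.5] w 0.0184 g 58.9
grasp pt in chest mm [-39.7 -29.5 233.8] j [-0.53  0.03  0.78  1.89 -0.12  0.93  0.35]
```

Call:
play_rows:
  series:
    - {"gripper":0,"x":2,"y":-5,"z":-25,"wx":0,"wy":0,"wz":0.014}
    - {"gripper":0,"x":0,"y":0,"z":-30,"wx":0,"wy":0,"wz":0}
    - {"gripper":0,"x":0,"y":0,"z":-30,"wx":0,"wy":0,"wz":0}
    - {"gripper":0,"x":0,"y":0,"z":-23,"wx":0,"wy":0,"wz":0}
    - {"gripper":0,"x":0,"y":0,"z":0,"wx":0,"wy":0,"wz":0}

```text
t: 13.0
tool_pos: [0.5671, -0.1519, 0.104]
orientation: [0.105, 0.678, 0.72, 0.107]
wrist_force: [-0.4, 0.5, -1.1]
gripper_width: 0.0182
grip_force: 58.9
```

```bash
python3 - <<'E'
from h import *
st()
im=cv2.imread("pics/e1.png").astype(int); m=(im.min(2)>170)&(np.arange(720)[None,:]>290)&(np.arange(600)[:,None]<400)
for a,b in((290,400),(440,540)):
    y,x=np.nonzero(m[:,a:b]); print(x.min()+a,x.max()+a,y.min(),y.max(), x.mean()+a,y.mean())
    c=.015 if a<400 else -.085
    for z in(.073,.087,.095): print(z,((proj("top",[cw([-.037-.0115,c,z]),cw([-.037+.0115,c,z]),cw([-.037,c,z])])-[240,120])*4+1.5).round(1).tolist())
cv2.imwrite("pics/f1.png",crop("top",(250,140,400,250),5))
E
```

```text
t 13.00 tcp [ 0.5671 -0.1519  0.104 ] lean 0.301 zc [ 0.297 -0.004 -0.955] yc [0.955 0.008 0.296] F [-0.4  0.5 -1.1] w 0.0182 g 58.9
grasp pt in chest mm [-37.5 -28.2 122.2] j [-0.46  0.21  0.76  2.01 -0.36  0.72  0.57]
315 352 286 352 334.7269205939316 320.7010974822466
0.073 [[335.8, 341.4], [332.8, 305.0], [334.3, 323.2]]
0.087 [[338.4, 339.5], [335.4, 302.5], [336.9, 321.0]]
0.095 [[339.9, 338.3], [336.8, 301.1], [338.4, 319.7]]
466 515 275 341 494.0526634382567 309.2506053268765
0.073 [[494.4, 329.9], [491.2, 293.5], [492.8, 311.7]]
0.087 [[499.1, 327.8], [495.8, 290.9], [497.5, 309.3]]
0.095 [[501.8, 326.5], [498.5, 289.4], [500.2, 308.0]]
```

View pics/f1.png

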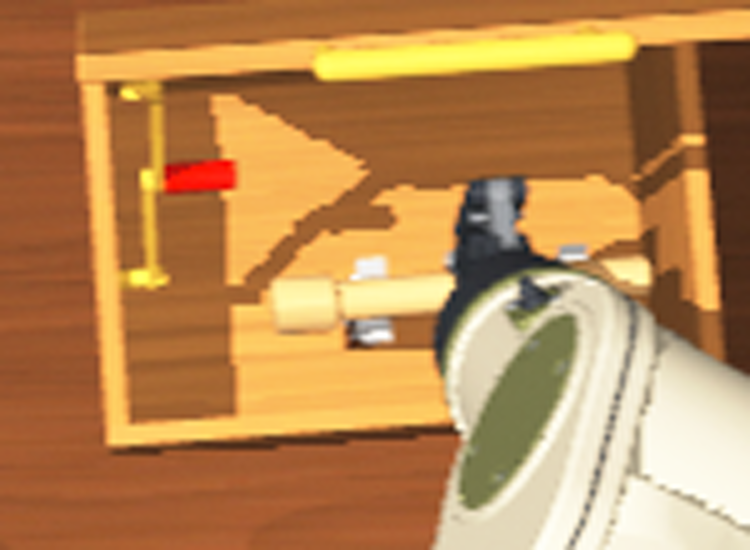

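Call:
play_rows:
  series:
    - {"gripper":0,"x":0,"y":-4,"z":0,"wx":0,"wy":0,"wz":-0.004}
    - {"gripper":0,"x":0,"y":-3,"z":0,"wx":0,"wy":0,"wz":-0.004}
    - {"gripper":0,"x":0,"y":0,"z":-10,"wx":0,"wy":0,"wz":0}
    - {"gripper":0,"x":0,"y":0,"z":-8,"wx":0,"wy":0,"wz":0}
    - {"gripper":0,"x":0,"y":0,"z":0,"wx":0,"wy":0,"wz":0}

```text
t: 13.68
tool_pos: [0.5669, -0.1603, 0.0857]
orientation: [0.106, 0.681, 0.716, 0.107]
wrist_force: [0.3, 0.1, 0.1]
gripper_width: 0.0184
grip_force: 58.9
```

```bash
python3 - <<'E'
from h import *
st()
print(((proj("top",[cw([-.037,-.0282+.095,.12]),cw([-.037,-.0282-.085,.12])])-[250,140])*5+2).round(1).tolist())
E
```

```text
t 13.68 tcp [ 0.5669 -0.1603  0.0857] lean 0.302 zc [ 0.297 -0.007 -0.955] yc [ 0.955 -0.002  0.297] F [0.3 0.1 0.1] w 0.0184 g 58.9
grasp pt in chest mm [-38.2 -36.5 103.9] j [-0.42  0.25  0.75  2.02 -0.41  0.69  0.62]
[[271.4, 302.3], [644.6, 275.3]]
```

Call:
play_rows:
  series:
    - {"gripper":0,"x":0,"y":0,"z":-8,"wx":0,"wy":0,"wz":0}
    - {"gripper":0,"x":0,"y":0,"z":-8,"wx":0,"wy":0,"wz":0}
    - {"gripper":0,"x":0,"y":0,"z":-7,"wx":0,"wy":0,"wz":0}
    - {"gripper":0,"x":0,"y":0,"z":-6,"wx":0,"wy":0,"wz":0}
    - {"gripper":0,"x":0,"y":0,"z":0,"wx":0,"wy":0,"wz":0}

```text
t: 14.3
tool_pos: [0.5762, -0.1616, 0.0644]
orientation: [0.113, 0.68, 0.715, 0.112]
wrist_force: [13.9, 1.3, 28.4]
gripper_width: 0.0182
grip_force: 70.8
```

```bash
python3 - <<'E'
from h import *
st()
E
```

```text
t 14.30 tcp [ 0.5762 -0.1616  0.0644] lean 0.32 zc [ 0.315 -0.011 -0.949] yc [ 0.949 -0.001  0.315] F [13.9  1.3 28.4] w 0.0182 g 70.8
grasp pt in chest mm [-29.4 -38.2  82.4] j [-0.38  0.29  0.71  2.02 -0.49  0.63  0.68]
```

Call:
play_rows:
  series:
    - {"gripper":0,"x":0,"y":0,"z":0,"wx":0,"wy":0,"wz":0}
    - {"gripper":0,"x":0,"y":0,"z":0,"wx":0,"wy":0,"wz":0}
    - {"gripper":0,"x":0,"y":0,"z":0,"wx":0,"wy":0,"wz":0}
    - {"gripper":0,"x":0,"y":0,"z":0,"wx":0,"wy":0,"wz":0}
    - {"gripper":0,"x":0,"y":0,"z":0,"wx":0,"wy":0,"wz":0}

```text
t: 14.92
tool_pos: [0.5761, -0.1615, 0.0645]
orientation: [0.113, 0.68, 0.715, 0.112]
wrist_force: [13.8, 0.8, 29.1]
gripper_width: 0.018
grip_force: 70.7
```

```bash
python3 - <<'E'
from h import *
st()
cv2.imwrite("pics/g1.png",np.hstack([crop("top",(280,140,390,250),4),crop("scene",(200,180,290,290),4)]))
E
```

```text
t 14.93 tcp [ 0.5761 -0.1615  0.0645] lean 0.32 zc [ 0.315 -0.011 -0.949] yc [ 0.949 -0.001  0.315] F [13.8  0.8 29.1] w 0.018 g 70.7
grasp pt in chest mm [-29.5 -38.1  82.5] j [-0.38  0.29  0.71  2.02 -0.49  0.63  0.68]
```

View pics/g1.png

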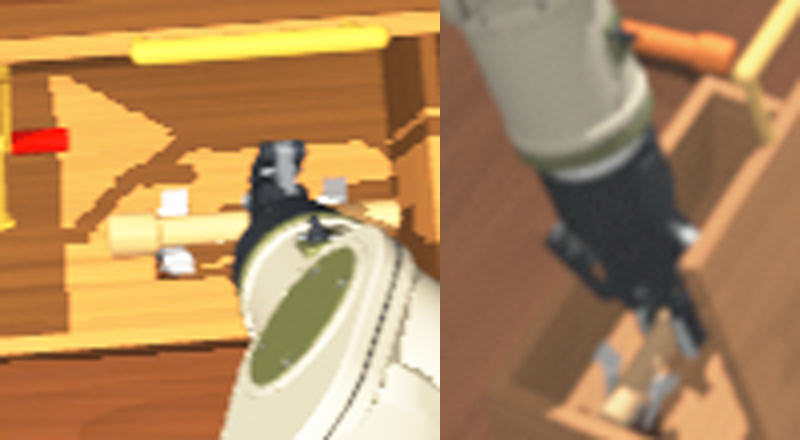

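Call:
play_rows:
  series:
    - {"gripper":0,"x":0,"y":0,"z":10,"wx":0,"wy":0,"wz":0}
    - {"gripper":0,"x":0,"y":0,"z":15,"wx":0,"wy":0,"wz":0}
    - {"gripper":0,"x":0,"y":0,"z":20,"wx":-0.005,"wy":0.1,"wz":0}
    - {"gripper":0,"x":0,"y":0,"z":0,"wx":-0.005,"wy":0.1,"wz":0}
    - {"gripper":0,"x":0,"y":0,"z":0,"wx":0,"wy":0,"wz":0}

```text
t: 15.65
tool_pos: [0.5686, -0.1599, 0.1028]
orientation: [0.038, 0.687, 0.725, 0.035]
wrist_force: [-0.5, 0.4, -1.6]
gripper_width: 0.0181
grip_force: 69.6
```

```bash
python3 - <<'E'
from h import *
st()
im=imaging.get_image("top"); cv2.imwrite("pics/i1.png",np.hstack([crop("top",(280,140,380,250),4,im),crop("scene",(200,150,290,260),4)]))
old=px([[130,234],[180,231],[235,227]],4,(280,140))
print(((unproj("top",old,.085)-C0)@RZ*1e3).round(1))
E
```

```text
t 15.65 tcp [ 0.5686 -0.1599  0.1028] lean 0.103 zc [ 0.103 -0.008 -0.995] yc [0.995 0.    0.103] F [-0.5  0.4 -1.6] w 0.0181 g 69.6
grasp pt in chest mm [-32.8 -36.2 121.7] j [-0.43  0.36  0.77  1.83 -0.34  0.97  0.53]
[[-30.4  43.4  85. ]
 [-30.8  12.3  85. ]
 [-30.8 -22.   85. ]]
```

View pics/i1.png

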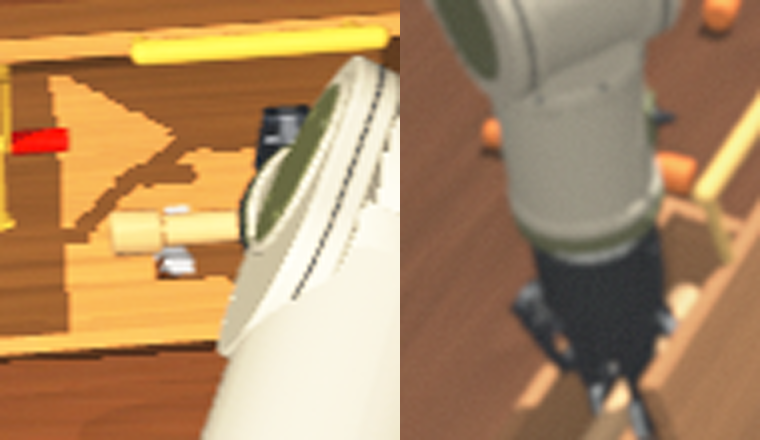

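Call:
play_rows:
  series:
    - {"gripper":0,"x":-4.5,"y":1,"z":0,"wx":0,"wy":0,"wz":0}
    - {"gripper":0,"x":0,"y":0,"z":-8,"wx":0,"wy":0,"wz":0}
    - {"gripper":0,"x":0,"y":0,"z":-8,"wx":0,"wy":0,"wz":0}
    - {"gripper":0,"x":0,"y":0,"z":0,"wx":0,"wy":0,"wz":0}
    - {"gripper":0,"x":0,"y":0,"z":0,"wx":0,"wy":0,"wz":0}

```text
t: 16.38
tool_pos: [0.5632, -0.1596, 0.0868]
orientation: [0.038, 0.688, 0.724, 0.035]
wrist_force: [0.0, 0.4, -1.1]
gripper_width: 0.0181
grip_force: 69.6
```

```bash
python3 - <<'E'
from h import *
st()
E
```

```text
t 16.38 tcp [ 0.5632 -0.1596  0.0868] lean 0.103 zc [ 0.103 -0.007 -0.995] yc [ 0.995 -0.002  0.103] F [ 0.   0.4 -1.1] w 0.0181 g 69.6
grasp pt in chest mm [-38.2 -35.6 105.7] j [-0.43  0.37  0.76  1.86 -0.35  0.93  0.54]
```

Call:
play_rows:
  series:
    - {"gripper":0,"x":1,"y":0,"z":-8,"wx":0,"wy":0,"wz":0}
    - {"gripper":0,"x":0,"y":0,"z":-7,"wx":0,"wy":0,"wz":0}
    - {"gripper":0,"x":0,"y":0,"z":-6,"wx":0,"wy":0,"wz":0}
    - {"gripper":0,"x":0,"y":0,"z":-5,"wx":0,"wy":0,"wz":0}
    - {"gripper":0,"x":0,"y":0,"z":0,"wx":0,"wy":0,"wz":0}

```text
t: 17.0
tool_pos: [0.5641, -0.1597, 0.0603]
orientation: [0.038, 0.688, 0.724, 0.035]
wrist_force: [4.7, -1.5, -6.1]
gripper_width: 0.0178
grip_force: 68.9
```

```bash
python3 - <<'E'
from h import *
st()
E
```

```text
t 17.00 tcp [ 0.5641 -0.1597  0.0603] lean 0.103 zc [ 0.103 -0.007 -0.995] yc [ 0.995 -0.002  0.103] F [ 4.7 -1.5 -6.1] w 0.0178 g 68.9
grasp pt in chest mm [-37.3 -35.7  79.2] j [-0.4   0.42  0.74  1.87 -0.39  0.89  0.57]
```

Call:
play_rows:
  series:
    - {"gripper":0,"x":0,"y":0,"z":-2,"wx":0,"wy":0,"wz":0}
    - {"gripper":0,"x":0,"y":0,"z":-2,"wx":0,"wy":0,"wz":0}
    - {"gripper":0,"x":0,"y":0,"z":0,"wx":0,"wy":0,"wz":0}
    - {"gripper":0,"x":0,"y":0,"z":0,"wx":0,"wy":0,"wz":0}
    - {"gripper":0,"x":0,"y":0,"z":0,"wx":0,"wy":0,"wz":0}

```text
t: 17.62
tool_pos: [0.564, -0.1593, 0.0566]
orientation: [0.038, 0.688, 0.724, 0.035]
wrist_force: [3.3, -0.8, -5.5]
gripper_width: 0.018
grip_force: 69.1
```

Call:
play_rows:
  series:
    - {"gripper":0,"x":0,"y":0,"z":-1,"wx":0,"wy":0,"wz":0}
    - {"gripper":0,"x":0,"y":0,"z":-1,"wx":0,"wy":0,"wz":0}
    - {"gripper":0,"x":0,"y":0,"z":0,"wx":0,"wy":0,"wz":0}
    - {"gripper":0,"x":0,"y":0,"z":0,"wx":0,"wy":0,"wz":0}
    - {"gripper":0,"x":0,"y":0,"z":0,"wx":0,"wy":0,"wz":0}

```text
t: 18.25
tool_pos: [0.564, -0.1595, 0.0548]
orientation: [0.038, 0.688, 0.724, 0.035]
wrist_force: [0.9, -0.6, -2.1]
gripper_width: 0.0179
grip_force: 69.5
```

Call:
play_rows:
  series:
    - {"gripper":0,"x":0,"y":0,"z":-1.5,"wx":0,"wy":0,"wz":0}
    - {"gripper":0,"x":0,"y":0,"z":0,"wx":0,"wy":0,"wz":0}
    - {"gripper":45,"x":0,"y":0,"z":0,"wx":0,"wy":0,"wz":0}
    - {"gripper":45,"x":0,"y":0,"z":0,"wx":0,"wy":0,"wz":0}
    - {"gripper":45,"x":0,"y":0,"z":0,"wx":0,"wy":0,"wz":0}

```text
t: 18.88
tool_pos: [0.5698, -0.1594, 0.0568]
orientation: [0.042, 0.687, 0.724, 0.038]
wrist_force: [15.5, 1.3, 9.5]
gripper_width: 0.0387
grip_force: 0.0
```

Call:
play_rows:
  series:
    - {"gripper":45,"x":-1,"y":0,"z":10,"wx":0,"wy":0,"wz":0}
    - {"gripper":45,"x":-3,"y":0,"z":30,"wx":0,"wy":0,"wz":0}
    - {"gripper":45,"x":-5,"y":0,"z":50,"wx":0,"wy":0,"wz":0}
    - {"gripper":45,"x":-15,"y":30,"z":50,"wx":0,"wy":0,"wz":0}
    - {"gripper":45,"x":0,"y":0,"z":0,"wx":0,"wy":0,"wz":0}

```text
t: 19.5
tool_pos: [0.5416, -0.1277, 0.1969]
orientation: [0.039, 0.687, 0.725, 0.038]
wrist_force: [-0.2, 0.8, -1.4]
gripper_width: 0.0384
grip_force: 0.0
```

```bash
python3 - <<'E'
from h import *
st()
im=imaging.get_image("top"); im2=imaging.get_image("scene")
np.savez("/tmp/a.npz",t=im,s=im2)
# bamboo edges along chest-x profiles at given y, z=.073
for y in (.075,.06,.045,.03,.0,-.1,-.11):
    xs=np.arange(-.075,.005,.0015); uv=proj("top",[cw([x,y,.073]) for x in xs]).astype(np.float32)
    v=cv2.remap(im,uv[:,:1],uv[:,1:],cv2.INTER_LINEAR)[:,0].astype(int)
    print(y," ".join(f"{a[2]}" for a in v))
y=np.arange(.04,.09,.002); uv=proj("top",[cw([-.037,a,.073]) for a in y]).astype(np.float32)
print(cv2.remap(im,uv[:,:1],uv[:,1:],cv2.INTER_LINEAR)[:,0].tolist())
E
```

```text
t 19.50 tcp [ 0.5416 -0.1277  0.1969] lean 0.109 zc [ 0.109 -0.005 -0.994] yc [0.994 0.001 0.109] F [-0.2  0.8 -1.4] w 0.0384 g 0.0
grasp pt in chest mm [-58.2  -2.6 215.8] j [-0.6   0.15  0.84  1.82 -0.15  1.12  0.34]
0.075 81 81 81 80 79 80 81 82 80 78 75 76 80 85 88 87 86 85 83 80 77 76 78 81 85 87 89 89 69 45 43 42 42 43 44 46 48 48 55 66 72 77 77 77 76 76 77 78 78 77 77 77 78 79
0.06 78 78 78 79 81 82 81 79 77 76 77 80 82 83 84 85 83 84 85 87 89 92 94 98 98 97 98 99 99 97 94 93 93 97 90 82 69 57 45 41 41 41 41 41 40 40 48 58 68 75 78 78 78 78
0.045 80 79 79 78 78 81 82 81 79 76 77 79 82 83 84 80 77 79 89 104 113 121 128 133 135 138 142 150 154 154 147 139 130 115 95 88 85 83 81 79 78 77 77 77 77 73 67 52 43 43 43 44 43 43
0.03 78 78 78 78 80 82 83 82 79 77 75 71 69 68 56 40 45 53 69 82 94 100 105 109 115 124 124 124 126 125 120 109 98 94 90 85 83 81 79 78 78 78 79 79 79 78 79 81 79 72 51 42 43 43
0.0 78 77 77 78 79 80 81 81 77 65 46 43 43 44 44 44 45 45 45 57 89 108 123 132 141 149 154 157 153 147 134 101 56 71 84 83 82 82 79 78 78 78 78 78 78 79 78 75 76 78 68 58 46 42
-0.1 228 228 228 229 230 230 230 231 231 231 231 231 232 232 232 232 232 232 231 230 230 230 230 230 229 228 228 228 227 227 227 226 224 224 225 224 223 222 221 220 218 214 212 192 162 157 158 161 163 162 150 142 155 163
-0.11 228 229 230 230 231 231 230 231 231 231 232 232 232 232 232 232 231 231 230 230 229 229 229 228 228 228 227 226 225 225 225 224 223 223 221 220 219 218 217 216 214 213 212 210 208 207 206 205 203 201 200 197 195 192
[[251, 219, 138], [251, 221, 140], [252, 222, 140], [251, 222, 139], [252, 223, 139], [251, 223, 138], [251, 223, 139], [251, 223, 140], [251, 222, 139], [245, 201, 121], [242, 180, 97], [244, 176, 86], [248, 180, 84], [248, 181, 85], [248, 181, 86], [248, 181, 86], [248, 180, 86], [248, 180, 87], [248, 180, 89], [248, 180, 87], [248, 181, 87], [238, 164, 79], [208, 131, 63], [154, 93, 46], [153, 92, 45]]
```

Call:
play_rows:
  series:
    - {"gripper":0,"x":10,"y":-16,"z":0,"wx":0,"wy":0,"wz":0}
    - {"gripper":0,"x":11,"y":-15,"z":-20,"wx":0,"wy":0,"wz":0}
    - {"gripper":0,"x":0,"y":0,"z":-40,"wx":0,"wy":0,"wz":0}
    - {"gripper":0,"x":0,"y":0,"z":-37,"wx":0,"wy":0,"wz":0}
    - {"gripper":0,"x":0,"y":0,"z":0,"wx":0,"wy":0,"wz":0}

```text
t: 20.23
tool_pos: [0.5583, -0.1611, 0.0927]
orientation: [0.035, 0.689, 0.723, 0.032]
wrist_force: [-0.9, -0.7, 1.2]
gripper_width: 0.0003
grip_force: 0.0
```

Call:
play_rows:
  series:
    - {"gripper":0,"x":0,"y":0,"z":-7,"wx":0,"wy":0,"wz":0}
    - {"gripper":0,"x":0,"y":0,"z":-4,"wx":0,"wy":0,"wz":0}
    - {"gripper":0,"x":0,"y":0,"z":-2,"wx":0,"wy":0,"wz":0}
    - {"gripper":0,"x":0,"y":0,"z":0,"wx":0,"wy":0,"wz":0}
    - {"gripper":0,"x":0,"y":0,"z":0,"wx":0,"wy":0,"wz":0}

```text
t: 20.85
tool_pos: [0.5613, -0.1604, 0.0837]
orientation: [0.038, 0.688, 0.724, 0.035]
wrist_force: [0.1, -1.1, 0.2]
gripper_width: 0.0001
grip_force: 0.0
```

```bash
python3 - <<'E'
from h import *
st()
E
```

```text
t 20.85 tcp [ 0.5613 -0.1604  0.0837] lean 0.104 zc [ 0.104 -0.007 -0.995] yc [ 0.995 -0.002  0.104] F [ 0.1 -1.1  0.2] w 0.0001 g 0.0
grasp pt in chest mm [-40.1 -36.3 102.6] j [-0.45  0.38  0.79  1.87 -0.37  0.93  0.56]
```

Call:
play_rows:
  series:
    - {"gripper":0,"x":0,"y":0,"z":-1.5,"wx":0,"wy":0,"wz":0}
    - {"gripper":0,"x":0,"y":0,"z":-1.5,"wx":0,"wy":0,"wz":0}
    - {"gripper":0,"x":0,"y":0,"z":0,"wx":0,"wy":0,"wz":0}
    - {"gripper":0,"x":0,"y":0,"z":0,"wx":0,"wy":0,"wz":0}
    - {"gripper":0,"x":0,"y":0,"z":0,"wx":0,"wy":0,"wz":0}

```text
t: 21.48
tool_pos: [0.5636, -0.1604, 0.0828]
orientation: [0.04, 0.688, 0.724, 0.037]
wrist_force: [-0.7, 1.8, 16.5]
gripper_width: -0.0002
grip_force: 8.4
```

Call:
play_rows:
  series:
    - {"gripper":0,"x":0,"y":0,"z":40,"wx":0,"wy":0,"wz":0}
    - {"gripper":0,"x":-5,"y":0,"z":60,"wx":0.005,"wy":-0.1,"wz":0}
    - {"gripper":45,"x":-5,"y":30,"z":60,"wx":0.005,"wy":-0.1,"wz":0}
    - {"gripper":45,"x":-5,"y":35,"z":17,"wx":0.005,"wy":-0.1,"wz":0}
    - {"gripper":45,"x":-5,"y":35,"z":0,"wx":0.005,"wy":-0.1,"wz":0}

```text
t: 22.1
tool_pos: [0.5429, -0.0644, 0.2492]
orientation: [0.172, 0.668, 0.702, 0.177]
wrist_force: [0.8, 0.1, -1.0]
gripper_width: 0.0383
grip_force: 0.0
```

Call:
play_rows:
  series:
    - {"gripper":45,"x":0,"y":33,"z":0,"wx":0.005,"wy":-0.1,"wz":0}
    - {"gripper":45,"x":0,"y":0,"z":0,"wx":0,"wy":0,"wz":0}
    - {"gripper":45,"x":0,"y":0,"z":0,"wx":0,"wy":0,"wz":0}
    - {"gripper":45,"x":0,"y":0,"z":0,"wx":0,"wy":0,"wz":0}
    - {"gripper":45,"x":0,"y":0,"z":0,"wx":0,"wy":0,"wz":0}

```text
t: 22.72
tool_pos: [0.5424, -0.0333, 0.2466]
orientation: [0.203, 0.66, 0.693, 0.208]
wrist_force: [-0.0, -0.7, -0.3]
gripper_width: 0.0386
grip_force: 0.0
```

```bash
python3 - <<'E'
from h import *
st()
im=imaging.get_image("top")
m=(im[:,:,0]>150)&(im[:,:,1]<60)&(im[:,:,2]<60);m[:,:270]=0;m[:,330:]=0
y,x=np.nonzero(m);print(x.mean(),y.mean(),(x.mean()-240)*4+1.5,(y.mean()-120)*4+1.5,m.sum())
for y in (.045,.03,.0):
    xs=np.arange(-.075,.005,.0015); uv=proj("top",[cw([x,y,.073]) for x in xs]).astype(np.float32)
    v=cv2.remap(im,uv[:,:1],uv[:,1:],cv2.INTER_LINEAR)[:,0].astype(int)
    print(y," ".join(f"{a[2]}" for a in v))
E
```

```text
t 22.73 tcp [ 0.5424 -0.0333  0.2466] lean 0.59 zc [ 0.556 -0.01  -0.831] yc [ 0.831 -0.001  0.556] F [-0.  -0.7 -0.3] w 0.0386 g 0.0
grasp pt in chest mm [-60.9  91.7 262.4] j [-0.65 -0.36  0.53  2.18  0.33  0.7  -0.24]
289.35064935064935 174.88311688311688 198.9025974025974 221.03246753246754 77
0.045 77 75 74 76 81 83 84 84 82 79 80 81 86 87 87 78 76 94 108 120 127 132 136 142 149 158 164 158 153 150 144 136 121 105 89 87 90 87 85 82 81 80 80 80 81 77 70 55 43 43 43 44 44 44
0.03 81 81 82 83 84 86 85 84 82 81 79 70 62 50 46 44 58 72 86 101 118 115 117 128 138 147 140 133 130 125 117 103 89 86 85 88 87 84 82 81 81 81 82 82 82 82 83 84 82 74 53 44 44 44
0.0 81 81 82 83 84 85 86 86 84 71 48 45 47 47 46 45 46 51 74 99 124 137 146 155 160 160 159 156 147 132 105 76 46 68 86 86 86 85 83 81 81 81 81 81 82 81 79 78 79 82 71 60 47 44
```

Call:
play_rows:
  series:
    - {"gripper":45,"x":7,"y":6,"z":6,"wx":0,"wy":0,"wz":0}
    - {"gripper":45,"x":24,"y":1,"z":-36,"wx":0,"wy":0,"wz":0}
    - {"gripper":45,"x":24,"y":1,"z":-36,"wx":0,"wy":0,"wz":0}
    - {"gripper":45,"x":0,"y":0,"z":0,"wx":0,"wy":0,"wz":0}
    - {"gripper":45,"x":0,"y":0,"z":0,"wx":0,"wy":0,"wz":0}

```text
t: 23.4
tool_pos: [0.5975, -0.0244, 0.1813]
orientation: [0.203, 0.659, 0.693, 0.208]
wrist_force: [-1.2, -0.3, 0.4]
gripper_width: 0.0385
grip_force: 0.0
```

```bash
python3 - <<'E'
from h import *
st()
E
```

```text
t 23.40 tcp [ 0.5975 -0.0244  0.1813] lean 0.59 zc [ 0.557 -0.009 -0.831] yc [ 0.831 -0.     0.557] F [-1.2 -0.3  0.4] w 0.0385 g 0.0
grasp pt in chest mm [ -5.4  97.7 197.1] j [-0.76 -0.11  0.7   2.16  0.16  0.48 -0.11]
```

Target grasp (19.8, 97, 159.9): delta (25, 1, −37).

Call:
play_rows:
  series:
    - {"gripper":45,"x":15,"y":0,"z":-22,"wx":0,"wy":0,"wz":0}
    - {"gripper":45,"x":10,"y":0,"z":-15,"wx":0,"wy":0,"wz":0}
    - {"gripper":45,"x":0,"y":0,"z":0,"wx":0,"wy":0,"wz":0}
    - {"gripper":0,"x":0,"y":0,"z":0,"wx":0,"wy":0,"wz":0}
    - {"gripper":0,"x":0,"y":0,"z":0,"wx":0,"wy":0,"wz":0}

```text
t: 24.02
tool_pos: [0.6226, -0.0245, 0.1452]
orientation: [0.204, 0.659, 0.693, 0.209]
wrist_force: [-4.2, -0.4, 6.3]
gripper_width: 0.0118
grip_force: 58.4
```

```bash
python3 - <<'E'
from h import *
st()
E
```

```text
t 24.02 tcp [ 0.6226 -0.0245  0.1452] lean 0.592 zc [ 0.558 -0.008 -0.83 ] yc [ 0.83  -0.001  0.558] F [-4.2 -0.4  6.3] w 0.0118 g 58.4
grasp pt in chest mm [ 19.6  96.2 160.9] j [-0.79  0.04  0.79  2.15 -0.11  0.38  0.12]
```

Call:
play_rows:
  series:
    - {"gripper":0,"x":-3,"y":0,"z":1.5,"wx":0,"wy":0,"wz":0}
    - {"gripper":0,"x":-4,"y":0,"z":2,"wx":0,"wy":0,"wz":0}
    - {"gripper":0,"x":-4,"y":0,"z":2,"wx":0,"wy":0,"wz":0}
    - {"gripper":0,"x":-4,"y":0,"z":1,"wx":0,"wy":0,"wz":0}
    - {"gripper":0,"x":-4,"y":-1,"z":1,"wx":0,"wy":0,"wz":0}

```text
t: 24.65
tool_pos: [0.6048, -0.0254, 0.1535]
orientation: [0.205, 0.659, 0.693, 0.21]
wrist_force: [6.1, 2.4, 3.0]
gripper_width: 0.012
grip_force: 58.4
```

Call:
play_rows:
  series:
    - {"gripper":0,"x":0,"y":0,"z":0,"wx":0,"wy":0,"wz":0}
    - {"gripper":45,"x":0,"y":0,"z":0,"wx":0,"wy":0,"wz":0}
    - {"gripper":45,"x":0,"y":0,"z":0,"wx":0,"wy":0,"wz":0}
    - {"gripper":45,"x":-16,"y":-1,"z":25,"wx":0,"wy":0,"wz":0}
    - {"gripper":45,"x":-28,"y":-1,"z":41,"wx":0,"wy":0,"wz":0}

```text
t: 25.28
tool_pos: [0.5577, -0.0281, 0.2161]
orientation: [0.203, 0.66, 0.694, 0.206]
wrist_force: [0.1, 1.6, -0.3]
gripper_width: 0.0389
grip_force: 0.0
```

```bash
cat >> h.py <<'E'
def look():
    im=imaging.get_image("top")
    m=(im[:,:,0]>150)&(im[:,:,1]<60)&(im[:,:,2]<60);m[:,:270]=0;m[:,330:]=0;m[:140]=0
    y,x=np.nonzero(m);print("knob",x.mean(),y.mean())
    h=cv2.cvtColor(im,cv2.COLOR_RGB2HSV); m=(h[:,:,0]>=22)&(h[:,:,0]<34)&(h[:,:,1]>170)&(h[:,:,2]>200); m[:,:305]=0;m[:,380:]=0;m[:135]=0;m[230:]=0
    n,l,sx,c=cv2.connectedComponentsWithStats(m.astype(np.uint8)); i=1+sx[1:,4].argmax(); print("bar",c[i],sx[i])
    for th in(1.15,1.19,1.22,1.235,1.25):
        x=.1-.246*np.cos(th)+.006*np.sin(th); z=.11+.246*np.sin(th)+.006*np.cos(th); k=knee(th)[0]
        print(th,proj("top",[cw([x,0,z]),cw([k[0],.099,k[1]])]).round(1).tolist(),"bar w",cw([x,0,z]).round(4))
E
python3 - <<'E'
from h import *
st();look()
E
```

```text
t 25.27 tcp [ 0.5577 -0.0281  0.2161] lean 0.587 zc [ 0.554 -0.012 -0.833] yc [0.833 0.001 0.554] F [ 0.1  1.6 -0.3] w 0.0389 g 0.0
grasp pt in chest mm [-45.3  96.1 231.9] j [-0.75 -0.3   0.63  2.2   0.36  0.62 -0.27]
knob 290.14102564102564 181.66666666666666
bar [344.83495146 152.87864078] [313 148  64  10 206]
1.15 [[345.0, 164.2], [290.6, 190.5]] bar w [ 0.6025 -0.1217  0.337 ]
1.19 [[344.9, 159.1], [290.4, 187.2]] bar w [ 0.6116 -0.1213  0.3406]
1.22 [[344.8, 155.2], [290.1, 184.4]] bar w [ 0.6186 -0.1209  0.3431]
1.235 [[344.7, 153.3], [290.0, 182.7]] bar w [ 0.6221 -0.1207  0.3442]
1.25 [[344.7, 151.3], [289.8, 180.6]] bar w [ 0.6256 -0.1205  0.3453]
```

Call:
play_rows:
  series:
    - {"gripper":45,"x":-20,"y":-18,"z":40,"wx":-0.006,"wy":0.117,"wz":0}
    - {"gripper":45,"x":-10,"y":-18,"z":40,"wx":-0.006,"wy":0.117,"wz":0}
    - {"gripper":45,"x":0,"y":-18,"z":40,"wx":-0.006,"wy":0.117,"wz":0}
    - {"gripper":45,"x":0,"y":-18,"z":40,"wx":-0.006,"wy":0.117,"wz":0}
    - {"gripper":45,"x":0,"y":-18,"z":40,"wx":-0.006,"wy":0.117,"wz":0}

```text
t: 25.95
tool_pos: [0.5286, -0.118, 0.4191]
orientation: [0.004, 0.688, 0.726, -0.001]
wrist_force: [-0.1, -3.1, 0.1]
gripper_width: 0.0386
grip_force: 0.0
```

Call:
play_rows:
  series:
    - {"gripper":45,"x":0,"y":0,"z":0,"wx":0,"wy":0,"wz":0}
    - {"gripper":45,"x":0,"y":0,"z":0,"wx":0,"wy":0,"wz":0}
    - {"gripper":45,"x":0,"y":0,"z":0,"wx":0,"wy":0,"wz":0}
    - {"gripper":45,"x":0,"y":0,"z":0,"wx":0,"wy":0,"wz":0}
    - {"gripper":45,"x":0,"y":0,"z":0,"wx":0,"wy":0,"wz":0}

```text
t: 26.58
tool_pos: [0.5286, -0.1176, 0.4171]
orientation: [0.004, 0.688, 0.725, -0.0]
wrist_force: [0.5, 0.8, 0.8]
gripper_width: 0.0386
grip_force: 0.0
```

```bash
python3 - <<'E'
from h import *
st()
E
```

```text
t 26.57 tcp [ 0.5286 -0.1176  0.4171] lean 0.006 zc [ 0.006 -0.006 -1.   ] yc [ 1.    -0.001  0.006] F [0.5 0.8 0.8] w 0.0386 g 0.0
grasp pt in chest mm [-68.7   8.1 436.1] j [-0.77  0.14  1.04  1.38 -0.12  1.68  0.31]
```

Call:
play_rows:
  series:
    - {"gripper":45,"x":47,"y":-2,"z":0,"wx":0,"wy":0,"wz":0}
    - {"gripper":45,"x":47,"y":-1,"z":0,"wx":0,"wy":0,"wz":0}
    - {"gripper":45,"x":0,"y":0,"z":0,"wx":0,"wy":0,"wz":0}
    - {"gripper":45,"x":0,"y":0,"z":-30,"wx":0,"wy":0,"wz":0}
    - {"gripper":45,"x":0,"y":0,"z":0,"wx":0,"wy":0,"wz":0}

```text
t: 27.2
tool_pos: [0.622, -0.1202, 0.386]
orientation: [0.003, 0.688, 0.725, -0.001]
wrist_force: [0.2, 1.3, 0.7]
gripper_width: 0.0384
grip_force: 0.0
```

```bash
python3 - <<'E'
from h import *
st()
E
```

```text
t 27.20 tcp [ 0.622  -0.1202  0.386 ] lean 0.002 zc [ 0.002 -0.007 -1.   ] yc [ 1.    -0.001  0.002] F [0.2 1.3 0.7] w 0.0384 g 0.0
grasp pt in chest mm [ 24.5   0.6 405. ] j [-0.55  0.45  1.02  1.19 -0.38  1.69  0.43]
```

Call:
play_rows:
  series:
    - {"gripper":45,"x":1,"y":0,"z":-30,"wx":0,"wy":0,"wz":0}
    - {"gripper":45,"x":0,"y":0,"z":-29,"wx":0,"wy":0,"wz":0}
    - {"gripper":45,"x":0,"y":0,"z":0,"wx":0,"wy":0,"wz":0}
    - {"gripper":0,"x":0,"y":0,"z":0,"wx":0,"wy":0,"wz":0}
    - {"gripper":0,"x":0,"y":0,"z":0,"wx":0,"wy":0,"wz":0}

```text
t: 27.82
tool_pos: [0.6241, -0.121, 0.3302]
orientation: [0.005, 0.689, 0.725, -0.001]
wrist_force: [-5.1, 0.7, 5.5]
gripper_width: 0.0098
grip_force: 58.5
```

```bash
python3 - <<'E'
from h import *
st()
c,d=np.cos(YAW),np.sin(YAW)
bar=lambda t:cw([.1-.246*np.cos(t)+.006*np.sin(t),0,.11+.246*np.sin(t)+.006*np.cos(t)])
B=np.array([bar(t) for t in np.linspace(1.235,0,21)]);print(B[0],B[-1]); print((np.diff(B,axis=0)*1e3).round(0).tolist())
E
```

```text
t 27.82 tcp [ 0.6241 -0.121   0.3302] lean 0.006 zc [ 0.006 -0.008 -1.   ] yc [ 1.    -0.001  0.006] F [-5.1  0.7  5.5] w 0.0098 g 58.5
grasp pt in chest mm [ 2.650e+01 -2.000e-01  3.492e+02] j [-0.58  0.46  1.02  1.31 -0.38  1.57  0.44]
[ 0.62206815 -0.12069667  0.34423758] [ 0.45170501 -0.12973438  0.116     ]
[[-14.0, -1.0, -5.0], [-14.0, -1.0, -6.0], [-14.0, -1.0, -7.0], [-13.0, -1.0, -8.0], [-13.0, -1.0, -8.0], [-12.0, -1.0, -9.0], [-11.0, -1.0, -10.0], [-11.0, -1.0, -11.0], [-10.0, -1.0, -11.0], [-9.0, -1.0, -12.0], [-9.0, -0.0, -12.0], [-8.0, -0.0, -13.0], [-7.0, -0.0, -13.0], [-6.0, -0.0, -14.0], [-5.0, -0.0, -14.0], [-5.0, -0.0, -15.0], [-4.0, -0.0, -15.0], [-3.0, -0.0, -15.0], [-2.0, -0.0, -15.0], [-1.0, -0.0, -15.0]]
```

Call:
play_rows:
  series:
    - {"gripper":0,"x":-14,"y":-1,"z":-5,"wx":0,"wy":0,"wz":0}
    - {"gripper":0,"x":-14,"y":0,"z":-6,"wx":0,"wy":0,"wz":0}
    - {"gripper":0,"x":-14,"y":-1,"z":-7,"wx":0,"wy":0,"wz":0}
    - {"gripper":0,"x":-13,"y":-1,"z":-8,"wx":0,"wy":0,"wz":0}
    - {"gripper":0,"x":-13,"y":0,"z":-8,"wx":0,"wy":0,"wz":0}

```text
t: 28.45
tool_pos: [0.5566, -0.1245, 0.2961]
orientation: [0.006, 0.689, 0.725, 0.0]
wrist_force: [-7.6, -0.6, 13.2]
gripper_width: 0.01
grip_force: 61.3
```

Call:
play_rows:
  series:
    - {"gripper":0,"x":-12,"y":-1,"z":-9,"wx":0,"wy":0,"wz":0}
    - {"gripper":0,"x":-11,"y":-1,"z":-10,"wx":0,"wy":0,"wz":0}
    - {"gripper":0,"x":-11,"y":0,"z":-11,"wx":0,"wy":0,"wz":0}
    - {"gripper":0,"x":-10,"y":-1,"z":-11,"wx":0,"wy":0,"wz":0}
    - {"gripper":0,"x":-9,"y":-1,"z":-12,"wx":0,"wy":0,"wz":0}

```text
t: 29.08
tool_pos: [0.5021, -0.1274, 0.242]
orientation: [0.003, 0.689, 0.725, -0.001]
wrist_force: [-12.6, 5.6, 11.9]
gripper_width: 0.0097
grip_force: 63.6
```

```bash
python3 - <<'E'
from h import *
st()
E
```

```text
t 29.07 tcp [ 0.5021 -0.1274  0.242 ] lean 0.003 zc [ 0.003 -0.005 -1.   ] yc [ 1.    -0.001  0.003] F [-12.6   5.6  11.9] w 0.0097 g 63.6
grasp pt in chest mm [-95.6  -0.3 261. ] j [-0.87  0.11  1.12  1.77 -0.1   1.32  0.32]
```

Call:
play_rows:
  series:
    - {"gripper":0,"x":-9,"y":0,"z":-12,"wx":0,"wy":0,"wz":0}
    - {"gripper":0,"x":-8,"y":-1,"z":-13,"wx":0,"wy":0,"wz":0}
    - {"gripper":0,"x":-7,"y":0,"z":-13,"wx":0,"wy":0,"wz":0}
    - {"gripper":0,"x":-6,"y":0,"z":-14,"wx":0,"wy":0,"wz":0}
    - {"gripper":0,"x":-5,"y":0,"z":-14,"wx":0,"wy":0,"wz":0}

```text
t: 29.7
tool_pos: [0.4666, -0.1292, 0.1751]
orientation: [0.003, 0.689, 0.725, -0.001]
wrist_force: [-9.9, -0.0, 4.5]
gripper_width: 0.0097
grip_force: 65.5
```

Call:
play_rows:
  series:
    - {"gripper":0,"x":-5,"y":0,"z":-14,"wx":0,"wy":0,"wz":0}
    - {"gripper":0,"x":-4,"y":0,"z":-14,"wx":0,"wy":0,"wz":0}
    - {"gripper":0,"x":-3,"y":0,"z":-14,"wx":0,"wy":0,"wz":0}
    - {"gripper":0,"x":-2,"y":0,"z":-12,"wx":0,"wy":0,"wz":0}
    - {"gripper":0,"x":-1,"y":0,"z":-8,"wx":0,"wy":0,"wz":0}

```text
t: 30.32
tool_pos: [0.4532, -0.1298, 0.1132]
orientation: [0.005, 0.689, 0.725, -0.001]
wrist_force: [-4.1, -3.3, 1.7]
gripper_width: 0.0098
grip_force: 67.0
```

```bash
python3 - <<'E'
from h import *
st()
E
```

```text
t 30.32 tcp [ 0.4532 -0.1298  0.1132] lean 0.005 zc [ 0.005 -0.009 -1.   ] yc [ 1.    -0.002  0.005] F [-4.1 -3.3  1.7] w 0.0098 g 67.0
grasp pt in chest mm [-144.6   -0.   132.2] j [-0.85  0.14  1.11  2.05 -0.14  1.03  0.38]
```

Call:
play_rows:
  series:
    - {"gripper":0,"x":0,"y":0,"z":-4,"wx":0,"wy":0,"wz":0}
    - {"gripper":0,"x":-1,"y":0,"z":-3,"wx":0,"wy":0,"wz":0}
    - {"gripper":0,"x":0,"y":0,"z":-3,"wx":0,"wy":0,"wz":0}
    - {"gripper":0,"x":0,"y":0,"z":-2,"wx":0,"wy":0,"wz":0}
    - {"gripper":0,"x":0,"y":0,"z":0,"wx":0,"wy":0,"wz":0}

```text
t: 30.95
tool_pos: [0.4523, -0.1299, 0.1013]
orientation: [0.005, 0.689, 0.725, -0.001]
wrist_force: [-0.7, -6.9, -2.7]
gripper_width: 0.0096
grip_force: 67.6
```

Call:
play_rows:
  series:
    - {"gripper":0,"x":0,"y":0,"z":-1,"wx":0,"wy":0,"wz":0}
    - {"gripper":0,"x":0,"y":0,"z":-1,"wx":0,"wy":0,"wz":0}
    - {"gripper":0,"x":0,"y":0,"z":-1,"wx":0,"wy":0,"wz":0}
    - {"gripper":0,"x":0,"y":0,"z":0,"wx":0,"wy":0,"wz":0}
    - {"gripper":0,"x":0,"y":0,"z":0,"wx":0,"wy":0,"wz":0}

```text
t: 31.58
tool_pos: [0.4522, -0.1299, 0.0983]
orientation: [0.005, 0.689, 0.725, -0.001]
wrist_force: [-2.2, -5.7, -2.4]
gripper_width: 0.0096
grip_force: 67.8
```

Call:
play_rows:
  series:
    - {"gripper":0,"x":0,"y":0,"z":-1,"wx":0,"wy":0,"wz":0}
    - {"gripper":0,"x":0,"y":0,"z":-1,"wx":0,"wy":0,"wz":0}
    - {"gripper":0,"x":0,"y":0,"z":-1,"wx":0,"wy":0,"wz":0}
    - {"gripper":0,"x":0,"y":0,"z":0,"wx":0,"wy":0,"wz":0}
    - {"gripper":0,"x":0,"y":0,"z":0,"wx":0,"wy":0,"wz":0}

```text
t: 32.2
tool_pos: [0.4522, -0.1299, 0.0957]
orientation: [0.005, 0.689, 0.725, -0.001]
wrist_force: [-7.1, -5.3, 6.2]
gripper_width: 0.0101
grip_force: 68.8
```

Contact: the lid is down. One more millimetre, release, and withdraw upward.

Call:
play_rows:
  series:
    - {"gripper":0,"x":0,"y":0,"z":-1,"wx":0,"wy":0,"wz":0}
    - {"gripper":0,"x":0,"y":0,"z":-1,"wx":0,"wy":0,"wz":0}
    - {"gripper":0,"x":0,"y":0,"z":0,"wx":0,"wy":0,"wz":0}
    - {"gripper":45,"x":0,"y":0,"z":0,"wx":0,"wy":0,"wz":0}
    - {"gripper":45,"x":0,"y":0,"z":0,"wx":0,"wy":0,"wz":0}

```text
t: 32.83
tool_pos: [0.4528, -0.1284, 0.0934]
orientation: [0.005, 0.688, 0.725, -0.001]
wrist_force: [1.1, 0.2, 0.7]
gripper_width: 0.0384
grip_force: 0.0
```

Call:
play_rows:
  series:
    - {"gripper":45,"x":0,"y":0,"z":15,"wx":0,"wy":0,"wz":0}
    - {"gripper":45,"x":0,"y":0,"z":40,"wx":0,"wy":0,"wz":0}
    - {"gripper":45,"x":0,"y":0,"z":50,"wx":0,"wy":0,"wz":0}
    - {"gripper":45,"x":-10,"y":60,"z":30,"wx":0,"wy":0,"wz":0}
    - {"gripper":45,"x":0,"y":60,"z":0,"wx":0,"wy":0,"wz":0}

```text
t: 33.45
tool_pos: [0.444, -0.0118, 0.2287]
orientation: [0.005, 0.689, 0.725, 0.003]
wrist_force: [0.7, 0.5, -0.3]
gripper_width: 0.0385
grip_force: 0.0
```

Call:
play_rows:
  series:
    - {"gripper":45,"x":0,"y":60,"z":0,"wx":0,"wy":0,"wz":0}
    - {"gripper":45,"x":0,"y":60,"z":0,"wx":0,"wy":0,"wz":0}
    - {"gripper":45,"x":0,"y":0,"z":0,"wx":0,"wy":0,"wz":0}
    - {"gripper":45,"x":0,"y":0,"z":0,"wx":0,"wy":0,"wz":0}
    - {"gripper":45,"x":0,"y":0,"z":0,"wx":0,"wy":0,"wz":0}

```text
t: 34.08
tool_pos: [0.4431, 0.1055, 0.2257]
orientation: [0.004, 0.689, 0.725, -0.001]
wrist_force: [-0.0, -0.2, 0.7]
gripper_width: 0.0383
grip_force: 0.0
```

```bash
python3 - <<'E'
from h import *
st()
im=imaging.get_image("top"); im2=imaging.get_image("scene")
for n,I,f in(("top",im,"pics/top0.png"),("scene",im2,"pics/scene0.png")):
    o=cv2.resize(cv2.imread(f),(560,420),interpolation=cv2.INTER_AREA)[:,:,::-1]
    d=np.abs(o.astype(int)-I).max(2)
    b=(255,130,410,250) if n=="top" else (205,190,340,335)
    q=d[b[1]:b[3],b[0]:b[2]]; print(n,(q>60).sum(),(q>60).mean())
    # bar row by yellow, initial vs now
    for J in(o,I):
        h=cv2.cvtColor(np.ascontiguousarray(J),cv2.COLOR_RGB2HSV); m=(h[:,:,0]>=22)&(h[:,:,0]<34)&(h[:,:,1]>150)&(h[:,:,2]>150)
        B=(308,232,362,250) if n=="top" else (210,210,245,245)
        y,x=np.nonzero(m[B[1]:B[3],B[0]:B[2]]); print(len(y),x.mean(),y.mean())
E
```

```text
t 34.08 tcp [0.4431 0.1055 0.2257] lean 0.004 zc [ 0.004 -0.008 -1.   ] yc [ 1.    -0.003  0.004] F [-0.  -0.2  0.7] w 0.0383 g 0.0
grasp pt in chest mm [-142.2  235.5  244.7] j [-1.15 -0.11  0.77  1.93  0.09  1.29 -0.36]
top 1964 0.10559139784946237
118 26.033898305084747 9.889830508474576
0 nan nan
scene 295 0.015070242656449554
0 nan nan
0 nan nan<stdin>:13: RuntimeWarning: Mean of empty slice.
  ret = ret.dtype.type(ret / rcount)
```

```bash
python3 - <<'E'
from h import *
I=imaging.get_image("scene"); o=cv2.resize(cv2.imread("pics/scene0.png"),(560,420),interpolation=cv2.INTER_AREA)[:,:,::-1]
g=lambda a:cv2.cvtColor(np.ascontiguousarray(a),cv2.COLOR_RGB2GRAY)
for n,(x0,y0,x1,y1) in dict(bar=(208,206,240,248),lidcorner=(255,190,290,205),FR=(206,265,235,285),BR=(270,290,300,315)).items():
    r=cv2.matchTemplate(g(I)[y0-10:y1+10,x0-10:x1+10],g(o)[y0:y1,x0:x1],cv2.TM_CCOEFF_NORMED); _,v,_,l=cv2.minMaxLoc(r); print(n,round(v,3),l[0]-10,l[1]-10)
# expected px shift at 0.03 rad
p=cw([-.146,0,.116]);print(proj("scene",[p,p+[0,0,.0074]]))
E
```

```text
bar 0.756 0 0
lidcorner 0.915 2 1
FR 0.968 0 0
BR 0.999 0 0
[[225.23001491 227.27029172]
 [224.99183882 225.41748243]]
```

```bash
python3 -c "
from rig import hand_in
print(hand_in())"
```

```text
the job is handed in; nothing more can be done
None
```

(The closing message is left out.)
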